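Tighten the drain-trap bung with the adjustable wrench

TASK

The fryer's drain trap has been cleaned and its hexagonal bung is only loosely in. Set the adjustable wrench's jaws over the bung and roll the wrench's worm until the jaws just fit it, then swing the handle clockwise (seen from above) until the bung is fully home. Turn the bung with the wrench only, not with the fingers; leave the wrench sitting snugly on the bung, let go and stay clear, and leave the other kitchen things where they are.

Things in the scene. Friction and masses are not known exactly. Their poses are not given: they have to be found in the camera images.
- bung_head: Dark steel hexagonal bung head in the middle of the drain trap's flat top: 40 mm across flats, 46.2 mm across corners, top 22 mm above the trap. Origin on its axis, half-way up (11 mm above the trap's top); z up, the axis of turning; two flats face +y and -y, corners point along +x and -x (axes turn with it). Only the wrench may turn it; it resists with about 0.4 N m.
- trap: Low dark steel box with a bare metal cover plate, 176 mm (x) by 156 mm (y) by 45 mm high, fixed to the table, with a short outlet pipe 50 mm long (32 mm across) out of its +x side, and the bung at the centre of its top. Origin at the centre of its underside; z up.
- bung (a joint): Turn of the bung in rad: grows as it is turned clockwise seen from above (tightening); 1.2 is fully home (hard stop), it starts loose between 0.3 and 0.7.
- wrench_seat (a point): Plain steel adjustable wrench lying flat, 204 mm long, 0.5 kg, head 20 mm thick. Point: where a gripped bung's centre lies, in the mouth, 10 mm above the underside. x points out of the mouth away from the handle, y to the fixed jaw, z up. Fixed jaw's face at y=+20 mm, sliding jaw's at y=-(opening-20). Jaws end at x=+22, mouth's bottom at x=-26 mm. Head: x -72 to -26, y -47 to +37 mm.
- wrench_handle (a point): Point on the wrench's handle, on its centre line, half-way up (10 mm above the wrench's underside), 115 mm behind the mouth's centre. The handle is a flat bar 26 mm wide (y), 14 mm thick (z), from 67 mm behind to 43 mm ahead of this point along x; a good place to hold. The wrench balances about 60 mm ahead of it. Axes as wrench_seat.
- worm_top (a point): Top of the wrench's worm, a ribbed roller 28 mm across, 20 mm wide, axle along y, 47 mm behind the mouth's centre, 8 mm off to -y; it stands 9 mm above the head, 7 mm above the bung's top. Stroke its top to the mouth (+x) to close the jaws. About 6 N along the stroke rolls it: press with 9 to 15 N; flat ends of shut fingers act as a rack. It stays put between strokes and stalls when snug.
- worm (a joint): Angle of the worm in rad; grows as its top rolls towards the mouth. One rad closes the jaws by 1.5 mm.
- jaw (a joint): How far the sliding jaw has moved in, m. Jaw opening = 0.052 - this. Starts at 0.0018 to 0.0042 (opening 50.2 to 47.8 mm, too wide to turn the bung); about 0.012 when the jaws bear on the flats. The jaw gives way above about 50 N of spreading, so over about 9 N on the handle against the home stop may spring it.
- ladle: Steel spoon, 200 mm long, origin under its middle, lying on the table on the side of the trap where the wrench is not; leave it alone.
- squeeze: White squeeze bottle, 58 mm across, 170 mm tall, standing beyond the trap; leave it alone. Origin under its centre.
- spice: Amber jar with black cap, 60 mm across, 100 mm tall, standing beyond the trap; leave it alone. Origin under its centre.
- strainer_disc: Round metal strainer lid 96 mm across with a small knob, 37 mm tall in all, lying nearer the robot to the left; leave it alone. Origin under its centre.

How it is judged:
By the outcome, as a careful person would: the job done as asked, in the order asked, and still so for the second after the job is handed in, with the robot touching nothing.
It also fails if it takes over 72 s, if anything falls off the work surface, if the arm or the gripper's body presses on something with over 40 N, if the wrist force passes 120 N, or if a joint passes its speed limit or range.

ROBOT

A 6-joint arm with a two-finger parallel gripper is mounted at the origin on the work surface. World frame = base frame: x ahead of the robot, y to its left, z up, the work surface at z = 0. Lengths are in m, angles in rad, forces in N, time in s.
With the tool pointing down it reaches from about 0.25 to 0.725 m from the base axis. Payload 4 kg.
Tool frame: the origin (TCP) lies midway between the tips of the shut fingers; the grasp point (between the pads) lies 19 mm behind it; z points along the fingers, y is the direction in which the jaws open and shut (so a half turn about z gives the same grasp; the last joint's range is limited). The gripper opens to 85 mm and grips with 20 to 120 N. Pads are 22 mm wide; open, the fingers measure 114 mm over their backs; the gripper's body (76 mm by 85 mm) begins 54 mm behind the grasp point. The pads swing forward as they close: fully open they stand 13 mm farther back than shut.
Start: joints at [1.231, 0.241, 0.005, 1.335, 0, 1.571], TCP at [0.167, 0.471, 0.231] pointing down, gripper open.
Joint ranges: [-2.72, 2.72], [-1.05, 1.87], [-1.09, 1.28], [-1.99, 2.15], [-1.42, 1.44], [-3.14, 3.14]. Speed limits (rad/s): [2.79, 2.79, 3.14, 3.14, 3.14, 3.14].

INTERFACE

Orientations are given as a unit quaternion [x, y, z, w].
In Python, from workcell import bot, eyes, job gives the robot as it stands.
- The arm moves only by the shell command python3 -m crank 'ROWS'. ROWS is a JSON object of lists of equal length, an entry for each row: "dr": the turn, a rotation vector about the tool's x, y, z in rad, a list of three; "travel": the shift along the tool's x, y, z in m, a list of three; "hand": the finger opening in m, from 0 to 0.0854. In form: {"dr": [[wx, wy, wz], ...], "travel": [[x, y, z], ...], "hand": [hand, ...]}. A call has 1 to 10 rows; each row is the pose to reach, as a shift and turn from the pose commanded when the call began, along the tool's axes at that moment; what a row does not reach only later rows make up. A row lasts 1/8 s, in which the tool goes at most 62.5 mm and 10.7 degrees, less where a joint would pass 70% of its speed; a pose out of reach is approached as far as the arm can. A call with a gripper value outside its range is refused whole. The fingers move at their own pace and stop on an object; the grip force is fixed at half the most. Time passes only in rows, so rows that repeat a pose let the fingers close. It gives the time, the measured TCP pose, the force and the opening at its end, in the units of the state.
- bot.get_obs(): the state, without advancing time (a new reading comes with each control period).
- eyes.camera(name): name is "scene" or "top" or "wrist"; returns a dict with "color" (400x640x3 uint8, red, green, blue), "K" (3x3 intrinsics, pixels), "R" (3x3) and "t" (3): a world point X has camera coordinates R X + t; the wrist camera has in their place "T_tool_cam" (4x4, takes a point from camera to tool coordinates, whose origin is the TCP and whose axes are the flange's). Camera axes: x right, y down, z forward; pixel columns grow to the right and rows downward; lengths in m; the calibration is good to about 2 mm. The wrist camera is an equidistant fisheye: a pixel r from the principal point sees the ray r / f radians off the axis. A picture is of the moment at which its call begins: read the wrist's pose just before it. There is no depth.
- job.job_done(): hands the job in, once; it reports no verdict.
The state is a dict: "clock": time; "joint_pos": joint angles; "joint_vel": joint speeds; "tau": joint torques, N m; "eef_pos": TCP position; "tool_rot": TCP orientation; "ft_force": force on the tool from outside, world axes, zero at the start; "ft_torque": the same for the moment, N m; "grip_width": finger opening in m.
Only numpy, scipy, OpenCV 4.12 (cv2) and the standard library are available. Lean on these libraries where they do the work, as an engineer would, in place of code of your own. Each camera call takes 0.05 s, during which the arm holds its last target.

## Working session

There is one attempt and no reset: what is moved stays moved. The work goes in short steps, Python scripts to look and compute and a shell command to move; the robot and the scene stay as the last step left them, time stands still between calls to the robot, and variables do not carry over. Pictures are saved under pics/ and viewed, and the job is handed in when it is done.

```bash
ls; mkdir -p pics; python3 - <<'E'
from workcell import bot, eyes, job
import cv2
print(bot.get_obs())
for n in("scene","top","wrist"):
    c=eyes.camera(n); cv2.imwrite(f"pics/{n}0.png",c["color"][:,:,::-1]); print(n,{k:v for k,v in c.items() if k!="color"})
E
```

```text
pics
{'clock': 0.0, 'joint_pos': array([ 1.23101031e+00,  2.41375983e-01,  3.76585845e-03,  1.33518239e+00,
       -1.34863995e-06,  1.57085447e+00]), 'joint_vel': array([ 9.71723371e-04,  4.84743706e-06,  2.75490193e-04, -4.23764681e-04,
        1.56190251e-04,  1.33849566e-03]), 'tau': array([ 1.18375327e-03, -3.72319257e+01,  2.52407616e+01,  1.70096022e-02,
        5.63464948e-05, -8.65400295e-06]), 'eef_pos': array([0.16644157, 0.47084288, 0.2304473 ]), 'tool_rot': array([ 1.69105467e-01,  9.85597456e-01, -9.83841481e-04, -1.68061133e-04]), 'ft_force': array([ 0.79286153, -1.03723911, -0.5302872 ]), 'ft_torque': array([ 0.04113198, -0.03482599,  0.03263317]), 'grip_width': 0.08529234381823735}
scene {'K': array([[518.05630263,   0.        , 319.16979537],
       [  0.        , 518.05630263, 199.98856047],
       [  0.        ,   0.        ,   1.        ]]), 'R': array([[-0.88594409,  0.46376248,  0.00523861],
       [ 0.33745114,  0.65231283, -0.67868601],
       [-0.31816632, -0.59951008, -0.73440987]]), 't': array([ 0.47899194, -0.14742221,  1.55789272])}
top {'K': array([[431
[... 170 characters left out ...]
-0.99964716,  0.02436488],
       [-0.99070119, -0.0137831 , -0.13535578],
       [ 0.13564384, -0.02270643, -0.99049743]]), 't': array([-0.00218724,  0.54213802,  0.94495106])}
wrist {'K': array([[309.70691629,   0.        , 316.69118128],
       [  0.        , 309.70691629, 194.41123352],
       [  0.        ,   0.        ,   1.        ]]), 'T_tool_cam': array([[-9.19837700e-04, -9.49097929e-01, -3.14979802e-01,
         8.10490261e-02],
       [ 9.99998902e-01, -5.06969183e-04, -1.39270291e-03,
        -2.68803838e-04],
       [ 1.16212640e-03, -3.14980737e-01,  9.49097353e-01,
        -1.43087803e-01],
       [ 0.00000000e+00,  0.00000000e+00,  0.00000000e+00,
         1.00000000e+00]])}
```

View pics/top0.png

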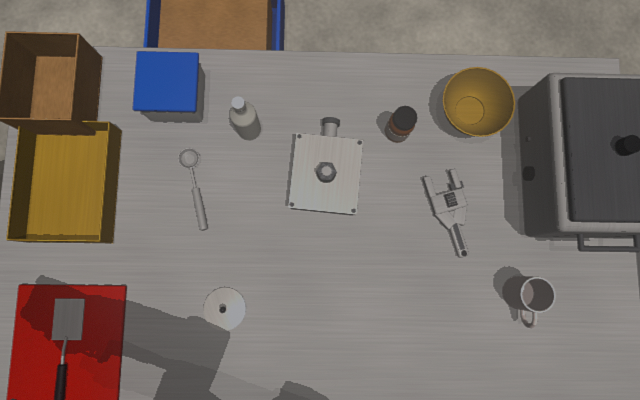

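View pics/scene0.png

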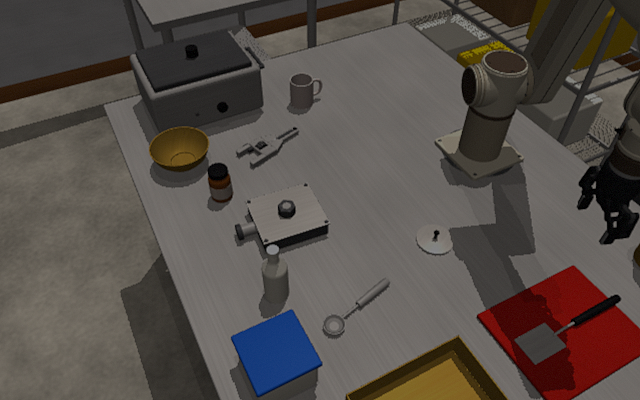

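View pics/wrist0.png

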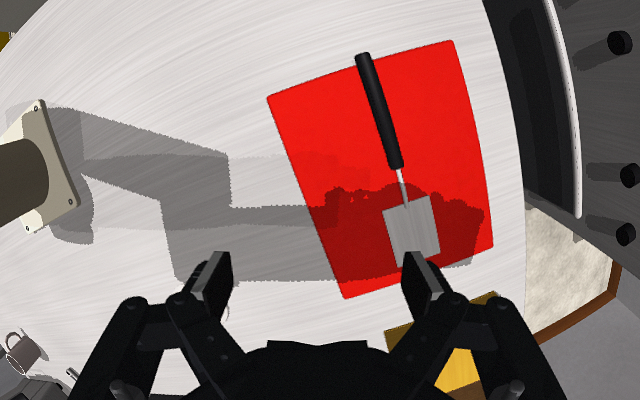

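```bash
cat > h.py <<'E'
import numpy as np, cv2
from workcell import bot, eyes, job
from scipy.spatial.transform import Rotation as Rn
def ray_plane(c,uv,z):
    d=np.linalg.inv(c["K"])@np.array([uv[0],uv[1],1.]); C=-c["R"].T@c["t"]; D=c["R"].T@d
    return C+D*(z-C[2])/D[2]
def proj(c,X):
    p=c["R"]@np.asarray(X,float)+c["t"]; q=c["K"]@p; return q[:2]/q[2]
def wproj(c,o,X):
    R=Rn.from_quat(o["tool_rot"]).as_matrix(); p=R.T@(np.asarray(X,float)-o["eef_pos"])
    T=c["T_tool_cam"]; q=T[:3,:3].T@(p-T[:3,3]); n=np.hypot(q[0],q[1]); th=np.arctan2(n,q[2]); K=c["K"]
    return np.array([K[0,2]+K[0,0]*th*q[0]/n,K[1,2]+K[1,1]*th*q[1]/n])
def wray(c,o,uv,z):
    K=c["K"]; a=(uv[0]-K[0,2])/K[0,0]; b=(uv[1]-K[1,2])/K[1,1]; th=np.hypot(a,b)
    d=np.array([np.sin(th)*a/th,np.sin(th)*b/th,np.cos(th)]); T=c["T_tool_cam"]
    R=Rn.from_quat(o["tool_rot"]).as_matrix(); D=R@T[:3,:3]@d; C=o["eef_pos"]+R@T[:3,3]
    return C+D*(z-C[2])/D[2]
def crop(img,x0,y0,x1,y1,s,name):
    cv2.imwrite(name,cv2.resize(img[y0:y1,x0:x1,::-1],None,fx=s,fy=s,interpolation=cv2.INTER_CUBIC))
E
python3 - <<'E'
from h import *
c=eyes.camera("top")
crop(c["color"],410,160,490,270,5,"pics/t1.png"); crop(c["color"],280,110,370,220,5,"pics/t2.png")
s=eyes.camera("scene")
crop(s["color"],225,115,345,265,4,"pics/s1.png")
E
```

```text
(no output)
```

View pics/t1.png

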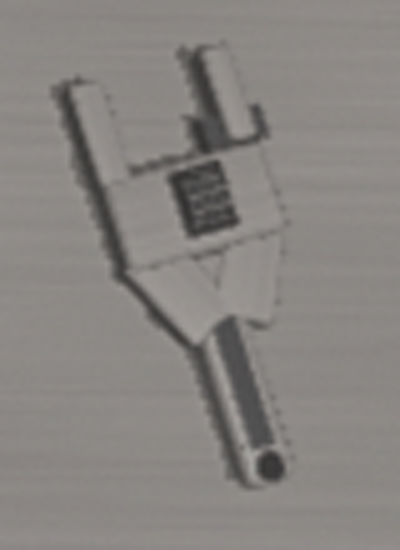

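View pics/t2.png

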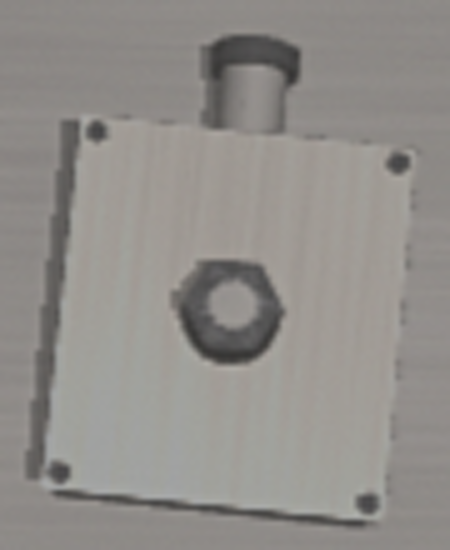

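View pics/s1.png

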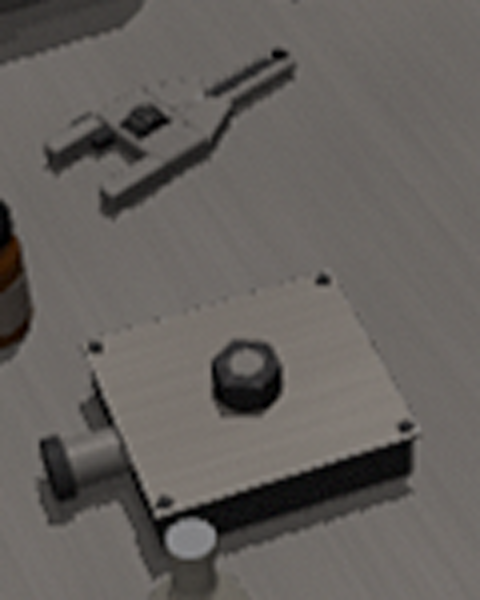

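```bash
python3 - <<'E'
from h import *
c=eyes.camera("top")
P=lambda x,y,ox,oy,z:ray_plane(c,(x/5+ox-.4,y/5+oy-.4),z)
f=lambda v:np.round(v,4)
W=lambda x,y,z:P(x,y,410,160,z)
fl,fr,br,bl=[W(*p,.02) for p in((105,185),(265,140),(285,228),(120,272))]
for n,v in zip("fl fr br bl".split(),(fl,fr,br,bl)): print(n,f(v))
print(np.linalg.norm(fl-fr),np.linalg.norm(fl-bl))
worm=W(203,198,.029);hole=W(270,465,.017);print("worm",f(worm),"hole",f(hole))
d=worm-hole;print("yaw w-h",np.degrees(np.arctan2(d[1],d[0])))
for a,b in((bl,fl),(br,fr)):
  d=b-a;print(np.degrees(np.arctan2(d[1],d[0])))
d=fl-fr;print(np.degrees(np.arctan2(d[1],d[0]))-90)
d=bl-br;print(np.degrees(np.arctan2(d[1],d[0]))-90)
print("tips",f(W(85,85,.02)),f(W(210,48,.02)))
T=lambda x,y,z:P(x,y,280,110,z)
sc=[T(*p,.045) for p in((96,131),(398,162),(368,503),(60,472))]
print("trap screws",f(sc),f(np.mean(sc,0)))
d=sc[0]-sc[3];e=sc[1]-sc[2];print(np.degrees([np.arctan2(d[1],d[0]),np.arctan2(e[1],e[0])]))
print("bung", f(T(232,303,.067)))
E
```

```text
fl [ 0.5807 -0.2551  0.02  ]
fr [ 0.6033 -0.3314  0.02  ]
br [ 0.5615 -0.3394  0.02  ]
bl [ 0.5397 -0.2611  0.02  ]
0.07952453424941111 0.04140844575906076
worm [ 0.5737 -0.2982  0.029 ] hole [ 0.4511 -0.3295  0.017 ]
yaw w-h 14.344408510133642
8.365994340663141
10.832552820882686
16.490707596170807
15.587653387488544
tips [ 0.6283 -0.2468  0.02  ] [ 0.6471 -0.3067  0.02  ]
trap screws [[ 0.7142  0.0548  0.045 ]
 [ 0.7019 -0.085   0.045 ]
 [ 0.5426 -0.0711  0.045 ]
 [ 0.5548  0.0683  0.045 ]] [ 0.6283 -0.0083  0.045 ]
[-4.84365424 -4.98240363]
bung [ 0.6289 -0.008   0.067 ]
```

```bash
python3 -m crank '{"dr":[[0,0,0.2],[0,0,0.38],[0,0,0.56],[0,0,0.74],[0,0,0.92],[0,0,1.1],[0,0,1.28],[0,0,1.46],[0,0,1.64],[0,0,1.82]],"travel":[[-0.03,-0.03,0],[-0.07,-0.075,0],[-0.11,-0.12,0],[-0.15,-0.16,0],[-0.19,-0.20,0],[-0.23,-0.245,0],[-0.27,-0.29,0],[-0.31,-0.33,0],[-0.35,-0.37,0],[-0.39,-0.414,0]],"hand":[0.07,0.07,0.07,0.07,0.07,0.07,0.07,0.07,0.07,0.07]}'
python3 - <<'E'
from h import *
o=bot.get_obs(); R=Rn.from_quat(o["tool_rot"]).as_matrix(); print(o["eef_pos"],o["joint_pos"])
x,y=R[:,0],R[:,1]; print("toolx yaw",np.degrees(np.arctan2(x[1],x[0])))
print(R.T@(np.array([.506,-.308,.2])-o["eef_pos"]))
E
```

```text
clock: 1.55
eef_pos: [0.3971, -0.0508, 0.2316]
tool_rot: [0.883, 0.469, 0.001, 0.0]
ft_force: [0.8, 0.8, 0.4]
grip_width: 0.0701
[ 0.397053   -0.05076349  0.23160423] [-1.27446297e-01  4.15955951e-02 -2.29408650e-01  1.29851993e+00
  3.76533068e-04  2.03834129e+00]
toolx yaw 55.909551101279924
[-0.15199517  0.23437568  0.03169241]
```

```bash
python3 -m crank '{"dr":[[0,0,0.14],[0,0,0.28],[0,0,0.42],[0,0,0.57],[0,0,0.715],[0,0,0.715]],"travel":[[-0.03,0.045,0],[-0.06,0.09,0],[-0.09,0.14,0.01],[-0.12,0.19,0.02],[-0.152,0.234,0.03],[-0.152,0.234,0.03]],"hand":[0.07,0.07,0.07,0.07,0.07,0.07]}'
python3 - <<'E'
from h import *
o=bot.get_obs(); c=eyes.camera("wrist"); R=Rn.from_quat(o["tool_rot"]).as_matrix(); print(o["eef_pos"],o["joint_pos"])
x=R[:,0]; print("toolx yaw",np.degrees(np.arctan2(x[1],x[0])))
cv2.imwrite("pics/w1.png",c["color"][:,:,::-1])
print(wproj(c,o,[.617,-.278,.02]),wproj(c,o,[.506,-.308,.017]),wproj(c,o,[.5737,-.2982,.029]),wproj(c,o,[.6285,-.008,.067]))
E
```

```text
clock: 2.3
eef_pos: [0.5063, -0.3083, 0.1983]
tool_rot: [0.991, 0.131, -0.001, -0.001]
ft_force: [-0.2, -0.0, -0.1]
grip_width: 0.0699
[ 0.50630755 -0.30829476  0.19831287] [-5.46694689e-01  4.43203924e-01  2.08796870e-01  1.33963606e+00
 -4.86616150e-04  2.33242279e+00]
toolx yaw 15.038914709685908
[316.03706136  61.75328232] [316.33888351 170.19752832] [324.36560672 107.39362962] [77.98068723 13.51071134]
```

View pics/w1.png

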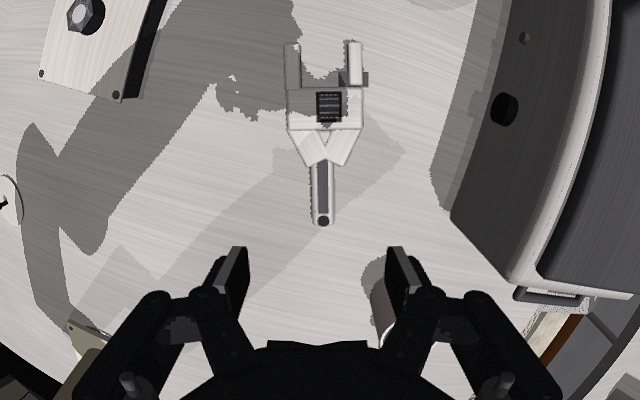

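```bash
python3 - <<'E'
from h import *
o=bot.get_obs(); c=eyes.camera("wrist"); crop(c["color"],260,20,400,240,3.5,"pics/w1c.png" ) 
crop(c["color"],260,20,400,240,2.6,"pics/w1c.png")
crop(c["color"],30,0,170,110,5,"pics/w1b.png")
E
```

```text
(no output)
```

View pics/w1c.png

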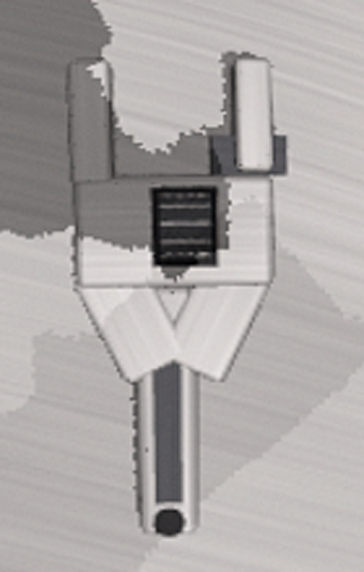

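View pics/w1b.png

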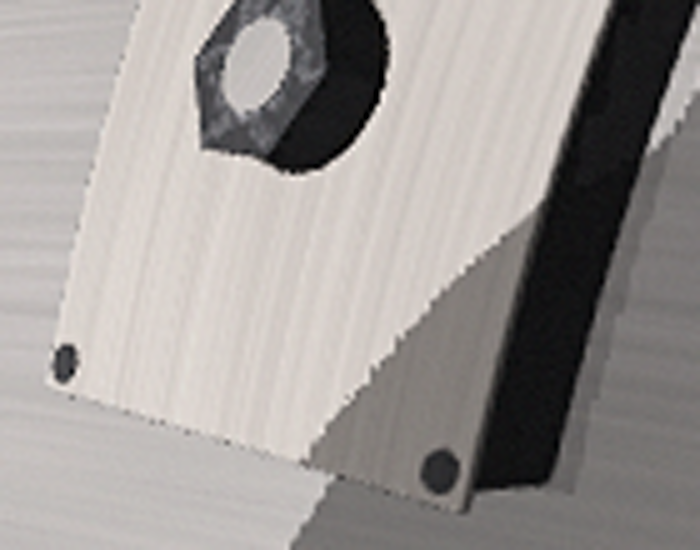

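```bash
python3 - <<'E'
from h import *
o=bot.get_obs(); c=eyes.camera("wrist")
f=lambda v:np.round(v,4)
W=lambda x,y,z:wray(c,o,(x/2.6+260-.3,y/2.6+20-.3),z)
fl,fr,br,bl=[W(*p,.02) for p in((77,180),(272,180),(272,286),(77,286))]
print(np.linalg.norm(fl-fr),np.linalg.norm(bl-br),np.linalg.norm(fl-bl))
for a,b in((bl,fl),(br,fr)): d=b-a;print(np.degrees(np.arctan2(d[1],d[0])))
for a,b in((fr,fl),(br,bl)): d=b-a;print(np.degrees(np.arctan2(d[1],d[0]))-90)
worm=W(184,226,.029);hole=W(169,521,.017);h1=W(170,450,.017)
print(f(worm),f(hole),f(h1))
for yaw in (13,14,15,16):
  t=np.radians(yaw);x=np.array([np.cos(t),np.sin(t),0]);y=np.array([-x[1],x[0],0])
  ctr=(fl+fr+br+bl)/4; s1=ctr+.049*x+.005*y; s2=worm+.047*x+.008*y; d=s2-hole
  print(yaw,f(s1),f(s2),"hole in wrench",f([(hole-s1)@x,(hole-s1)@y]),"jaw in",f([(W(110,110,.02)-s1)@y,(W(235,110,.02)-s1)@y]))
# bung
B=lambda x,y,z:wray(c,o,(x/5+30-.4,y/5-.4),z)
pts=[B(*p,.067) for p in((195,75),(203,148),(265,160),(325,75))]
for p in pts:print(f(p), f(p[:2]-np.array([.6285,-.008])), np.degrees(np.arctan2(p[1]+.008,p[0]-.6285)),np.hypot(p[0]-.6285,p[1]+.008))
print(f(B(257,66,.067)))
for a,b in zip(pts[:-1],pts[1:]): d=b-a;print(np.linalg.norm(d),np.degrees(np.arctan2(d[1],d[0]))%60)
print("screws",f(B(65,363,.045)),f(B(440,471,.045)))
E
```

```text
0.07723658293652662 0.07868357915217596 0.04283664373044441
14.514096788364647
16.445372349465966
15.643232893386127
15.489968468347726
[ 0.5758 -0.3007  0.029 ] [ 0.4512 -0.3298  0.017 ] [ 0.483  -0.3212  0.017 ]
13 [ 0.6189 -0.2824  0.02  ] [ 0.6198 -0.2823  0.029 ] hole in wrench [-0.174  -0.0084] jaw in [ 0.0225 -0.0266]
14 [ 0.6186 -0.2816  0.02  ] [ 0.6195 -0.2815  0.029 ] hole in wrench [-0.1741 -0.0062] jaw in [ 0.0216 -0.0274]
15 [ 0.6183 -0.2808  0.02  ] [ 0.6192 -0.2808  0.029 ] hole in wrench [-0.1741 -0.004 ] jaw in [ 0.0208 -0.0283]
16 [ 0.618 -0.28   0.02 ] [ 0.6188 -0.28    0.029 ] hole in wrench [-0.174  -0.0019] jaw in [ 0.0199 -0.0292]
[0.6262 0.014  0.067 ] [-0.0023  0.022 ] 95.84104599765291 0.022156590784282747
[0.6091 0.0051 0.067 ] [-0.0194  0.0131] 146.00856074299986 0.023350480904972243
[ 0.6069 -0.0171  0.067 ] [-0.0216 -0.0091] -157.0915633519237 0.02347215504951063
[ 0.6263 -0.03    0.067 ] [-0.0022 -0.022 ] -95.70235188053478 0.022063889747930655
[ 0.6282 -0.0071  0.067 ]
0.019322668525903773 27.716865746604356
0.02230612550867392 24.183707521342924
0.023275941401228663 26.585292682520873
screws [0.5545 0.0701 0.045 ] [ 0.5425 -0.0698  0.045 ]
```

```bash
python3 -m crank '{"dr":[[0,0,-0.0255],[0,0,-0.0255],[0,0,-0.0255],[0,0,-0.0255],[0,0,-0.0255],[0,0,-0.0255],[0,0,-0.0255]],"travel":[[-0.0036,0.0047,0.05],[-0.0036,0.0047,0.1],[-0.0036,0.0047,0.14],[-0.0036,0.0047,0.17],[-0.0036,0.0047,0.188],[-0.0036,0.0047,0.196],[-0.0036,0.0047,0.196]],"hand":[0.06,0.06,0.055,0.055,0.055,0.055,0.055]}'
python3 - <<'E'
from h import *
o=bot.get_obs(); c=eyes.camera("wrist"); print(o["eef_pos"],o["ft_force"])
crop(c["color"],120,60,520,360,2,"pics/w2.png")
E
```

```text
clock: 3.32
eef_pos: [0.5045, -0.31, 0.006]
tool_rot: [0.989, 0.146, 0.0, 0.0]
ft_force: [0.9, -0.7, 0.1]
grip_width: 0.0551
[ 0.50447437 -0.30999642  0.00600472] [ 0.87333028 -0.65442618  0.12239749]
```

View pics/w2.png

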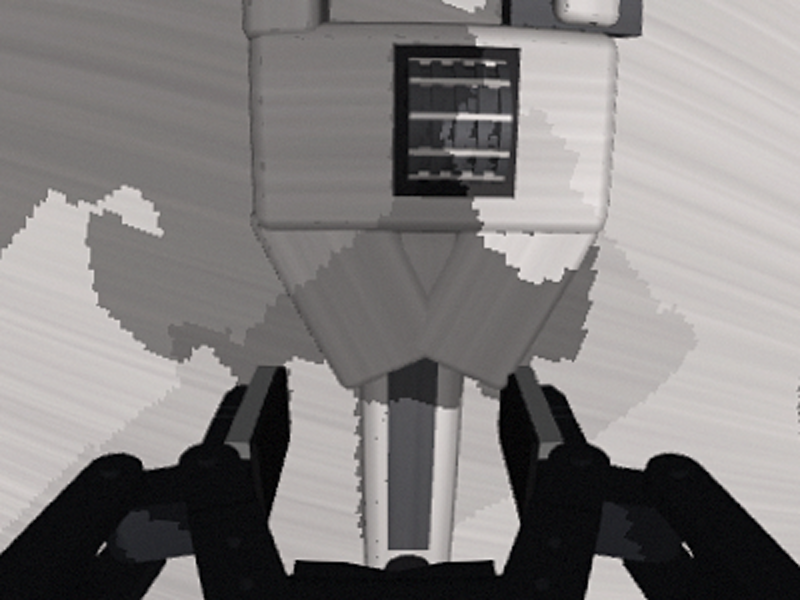

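```bash
python3 -m crank '{"dr":[[0,0,0],[0,0,0],[0,0,0]],"travel":[[0,0.004,0.002],[0,0.004,0.002],[0,0.004,0.002]],"hand":[0.055,0.055,0.055]}'
python3 - <<'E'
from h import *
o=bot.get_obs(); c=eyes.camera("wrist"); print(o["eef_pos"],o["ft_force"])
crop(c["color"],120,60,520,360,2,"pics/w3.png")
E
```

```text
clock: 3.75
eef_pos: [0.5056, -0.3148, 0.0037]
tool_rot: [0.989, 0.146, 0.0, 0.0]
ft_force: [-0.3, 0.7, -0.3]
grip_width: 0.0547
[ 0.50556713 -0.31484132  0.00365493] [-0.29360577  0.67746303 -0.32596813]
```

View pics/w3.png

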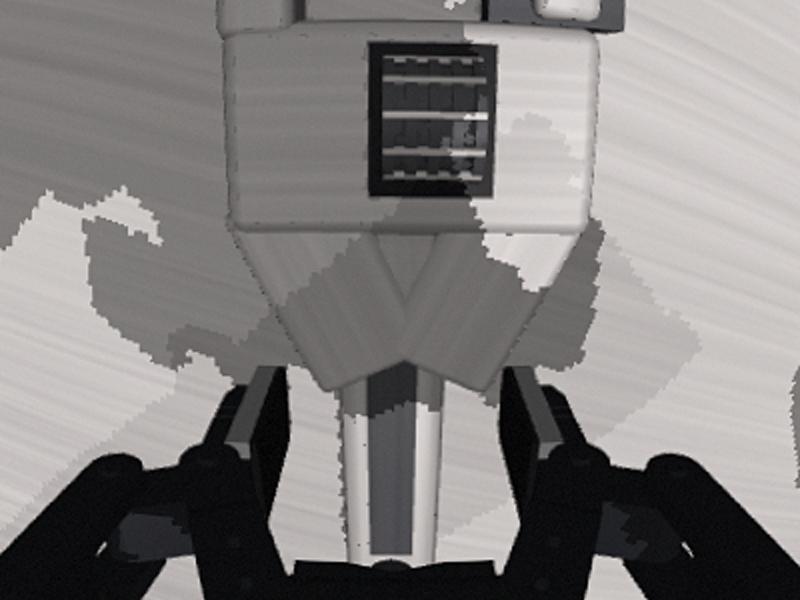

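```bash
python3 - <<'E'
from h import *
o=bot.get_obs(); c=eyes.camera("wrist"); R=Rn.from_quat(o["tool_rot"]).as_matrix()
for p in((330,390),(487,392),(405,362),(232,228),(588,228)):
  X=wray(c,o,(p[0]/2+120-.25,p[1]/2+60-.25),.017); print(p,np.round(R.T@(X-o["eef_pos"]),4))
E
```

```text
(330, 390) [ 0.0072 -0.0151 -0.0135]
(487, 392) [ 0.0064  0.0227 -0.0135]
(405, 362) [ 0.0148  0.0029 -0.0135]
(232, 228) [ 0.0474 -0.0355 -0.0135]
(588, 228) [ 0.0474  0.0437 -0.0135]
```

```bash
python3 -m crank '{"dr":[[0,0,0],[0,0,0],[0,0,0],[0,0,0],[0,0,0],[0,0,0],[0,0,0],[0,0,0]],"travel":[[-0.007,-0.0005,0.001],[-0.007,-0.0005,0.001],[-0.007,-0.0005,0.001],[-0.007,-0.0005,0.001],[-0.007,-0.0005,0.001],[-0.007,-0.0005,0.001],[-0.007,-0.0005,0.001],[-0.007,-0.0005,0.001]],"hand":[0.055,0.05,0.01,0.01,0.01,0.01,0.01,0.01]}'
python3 -m crank '{"dr":[[0,0,0],[0,0,0],[0,0,0],[0,0,0],[0,0,0],[0,0,0]],"travel":[[0,0,-0.01],[0,0,-0.03],[0,0,-0.06],[0,0,-0.09],[0,0,-0.1],[0,0,-0.1]],"hand":[0.01,0.01,0.01,0.01,0.01,0.01]}'
python3 - <<'E'
from h import *
o=bot.get_obs(); c=eyes.camera("wrist"); print(o["eef_pos"],o["ft_force"],o["ft_torque"],o["joint_pos"])
cv2.imwrite("pics/w4.png",c["color"][:,:,::-1])
s=eyes.camera("scene");cv2.imwrite("pics/s4.png",s["color"][:,:,::-1])
E
```

```text
clock: 4.85
eef_pos: [0.4986, -0.3163, 0.0025]
tool_rot: [0.989, 0.146, 0.0, 0.0]
ft_force: [-1.5, -0.1, 2.6]
grip_width: 0.0245
clock: 5.6
eef_pos: [0.4984, -0.316, 0.1021]
tool_rot: [0.989, 0.146, -0.0, -0.0]
ft_force: [-0.1, -0.1, -4.5]
grip_width: 0.0242
[ 0.49844188 -0.31595106  0.10210676] [-0.09446163 -0.09757927 -4.48266452] [-0.11491901  0.34714094  0.0252919 ] [-5.64938671e-01  4.99035501e-01  3.83586056e-02  1.11034938e+00
 -3.68735630e-05  2.28412854e+00]
```

View pics/w4.png

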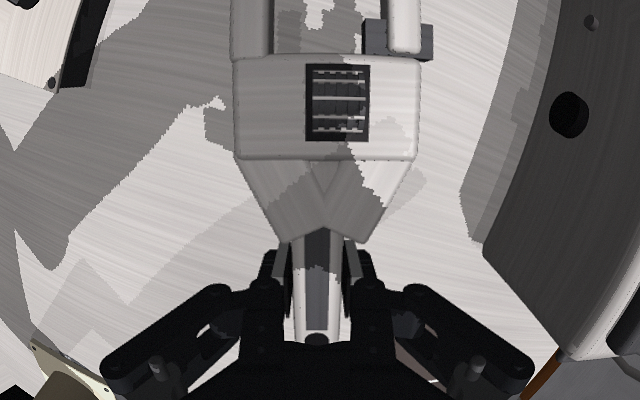

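View pics/s4.png

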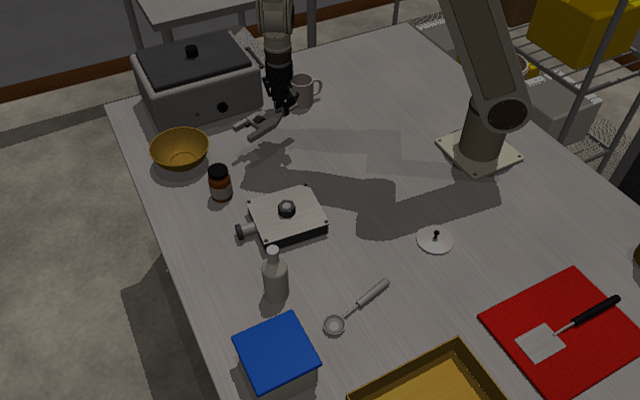

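```bash
python3 - <<'E'
from h import *
o=bot.get_obs(); c=eyes.camera("wrist"); crop(c["color"],200,0,460,260,3,"pics/w4c.png")
s=eyes.camera("scene"); crop(s["color"],215,60,325,180,6,"pics/s4c.png")
E
```

```text
(no output)
```

View pics/w4c.png

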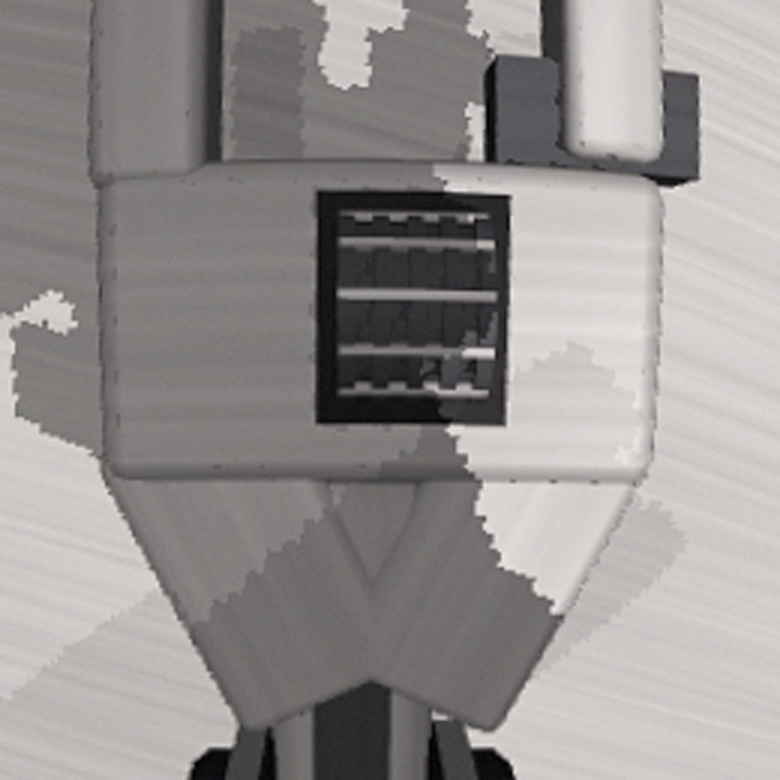

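View pics/s4c.png

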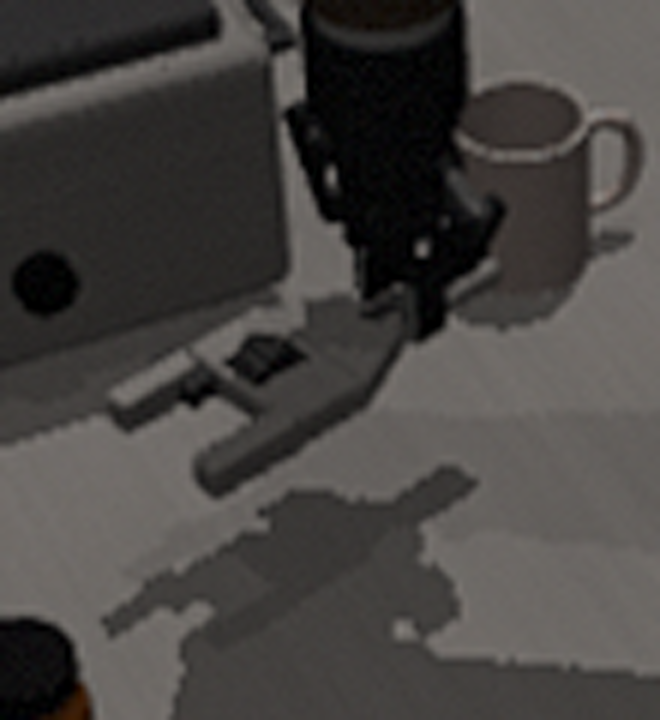

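```bash
python3 - <<'E'
from h import *
o=bot.get_obs(); c=eyes.camera("wrist"); R=Rn.from_quat(o["tool_rot"]).as_matrix()
for n,p,tz in(("worm",(415,300),-.0265),("rearL",(110,474),-.0175),("rearR",(647,474),-.0175),("frontL",(100,175),-.0175),("frontR",(662,175),-.0175),("fixed",(205,80),-.0175),("fixed lo",(220,80),.0025),("fixedroot",(207,155),-.0175),("slid lo",(541,40),.0025),("slid",(563,80),-.0175),("slotL",(318,300),-.0175),("slotR",(508,300),-.0175),("handleL",(280,725),-.0205+.0001),("handleR",(428,725),-.0205)):
  z=o["eef_pos"][2]-tz
  X=wray(c,o,(p[0]/3+200-.33,p[1]/3-.33),z); print(n,np.round((R.T@(X-o["eef_pos"])*1000),1))
E
```

```text
worm [ 79.1   8.2 -26.7]
rearL [ 55.4 -33.6 -17.5]
rearR [ 55.6  42.4 -17.7]
frontL [ 97.2 -33.5 -17.6]
frontR [ 97.9  42.7 -17.9]
fixed [109.6 -19.  -17.7]
fixed lo [114.1 -19.8   2.3]
fixedroot [ 99.1 -18.8 -17.7]
slid lo [121.3  29.8   2.1]
slid [110.2  28.7 -17.8]
slotL [ 78.9  -4.1 -17.7]
slotR [ 79.3  21.3 -17.7]
handleL [ 18.1 -10.3 -20.4]
handleR [ 18.1  11.6 -20.6]
```

```bash
python3 -m crank '{"dr":[[0,0,-0.02],[0,0,-0.05],[0,0,-0.08],[0,0,-0.11],[0,0,-0.14],[0,0,-0.16],[0,0,-0.16],[0,0,-0.16],[0,0,-0.16]],"travel":[[0.01,-0.02,-0.013],[0.02,-0.055,-0.013],[0.034,-0.095,-0.013],[0.049,-0.135,-0.013],[0.064,-0.175,-0.013],[0.077,-0.21,-0.013],[0.085,-0.23,-0.013],[0.0891,-0.2377,-0.013],[0.0891,-0.2377,-0.013]],"hand":[0.01,0.01,0.01,0.01,0.01,0.01,0.01,0.01,0.01]}'
python3 - <<'E'
from h import *
o=bot.get_obs(); c=eyes.camera("wrist"); print(o["eef_pos"],o["ft_force"]); R=Rn.from_quat(o["tool_rot"]).as_matrix()
print(np.degrees(np.arctan2(R[1,0],R[0,0])))
crop(c["color"],200,0,460,260,3,"pics/w5c.png")
s=eyes.camera("top");crop(s["color"],240,100,400,230,5,"pics/t5.png")
E
```

```text
clock: 6.98
eef_pos: [0.5155, -0.0623, 0.1156]
tool_rot: [0.974, 0.225, 0.0, 0.0]
ft_force: [-0.8, -0.1, -4.4]
grip_width: 0.0245
[ 0.5155302  -0.06229973  0.11556244] [-0.8408551  -0.072489   -4.42150265]
25.996798396114837
```

View pics/w5c.png

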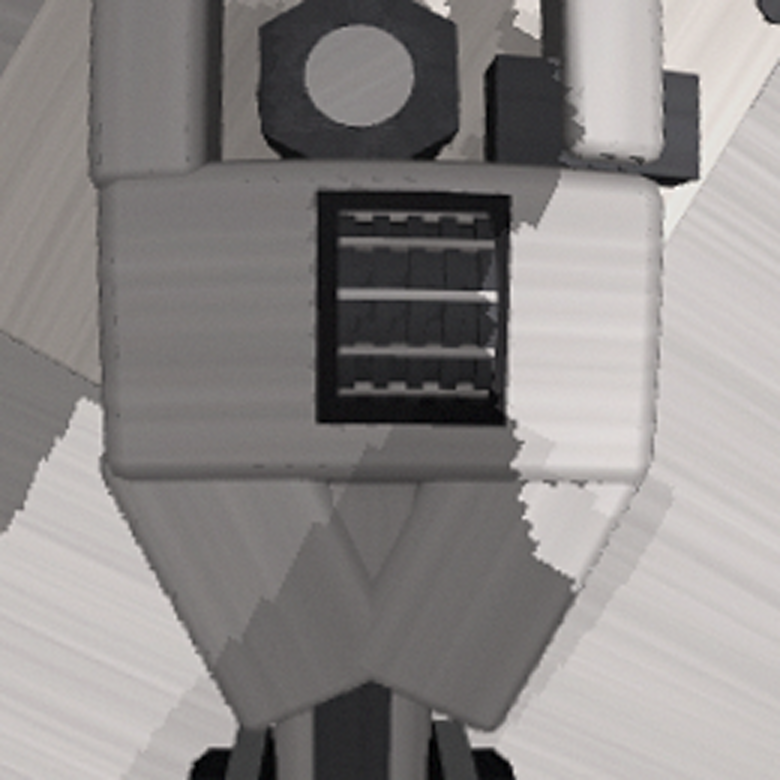

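View pics/t5.png

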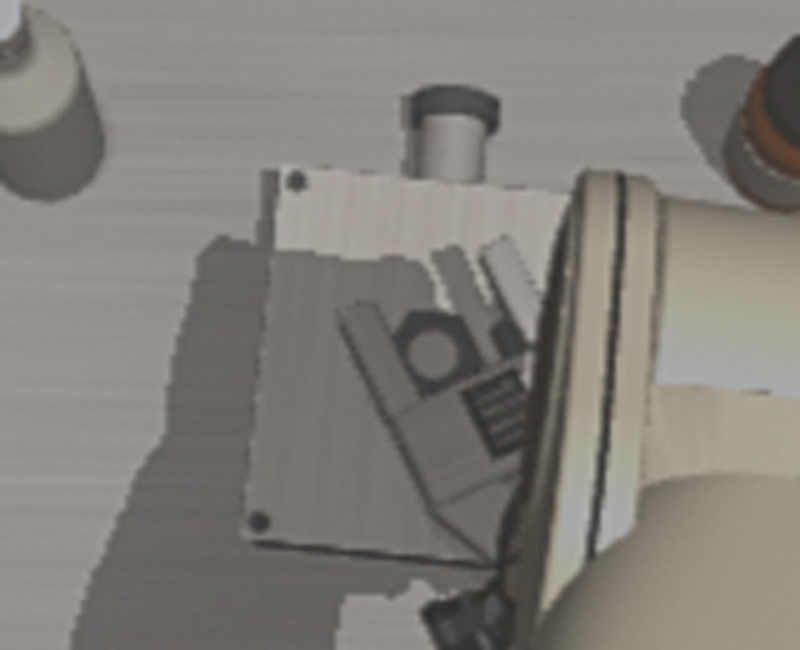

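```bash
python3 - <<'E'
from h import *
o=bot.get_obs(); c=eyes.camera("wrist"); R=Rn.from_quat(o["tool_rot"]).as_matrix()
for n,p,z in(("ring",(359,75),.067),("L",(260,30),.067),("L2",(260,95),.067),("R",(458,30),.067),("R2",(458,125),.067)):
  X=wray(c,o,(p[0]/3+200-.33,p[1]/3-.33),z); print(n,X.round(4),np.round((R.T@(X-o["eef_pos"])*1000),1))
E
```

```text
ring [ 0.6286 -0.0106  0.067 ] [124.9   1.9  48.4]
L [0.6291 0.0119 0.067 ] [135.2 -18.1  48.4]
L2 [0.6163 0.0056 0.067 ] [120.9 -18.   48.4]
R [ 0.6467 -0.0242  0.067 ] [135.3  22.   48.4]
R2 [ 0.628  -0.0331  0.067 ] [114.6  21.9  48.4]
```

```bash
python3 -m crank '{"dr":[[0,0,0],[0,0,0],[0,0,0],[0,0,0],[0,0,0],[0,0,0],[0,0,0]],"travel":[[-0.0015,-0.0015,0.0],[-0.0015,-0.0015,0.01],[-0.0015,-0.0015,0.025],[-0.0015,-0.0015,0.04],[-0.0015,-0.0015,0.05],[-0.0015,-0.0015,0.055],[-0.0015,-0.0015,0.055]],"hand":[0.01,0.01,0.01,0.01,0.01,0.01,0.01]}'
python3 - <<'E'
from h import *
o=bot.get_obs(); c=eyes.camera("wrist"); print(o["eef_pos"],o["ft_force"]); R=Rn.from_quat(o["tool_rot"]).as_matrix()
print(np.degrees(np.arctan2(R[1,0],R[0,0])))
crop(c["color"],200,0,460,260,3,"pics/w6c.png")
E
```

```text
clock: 8.0
eef_pos: [0.5132, -0.0621, 0.0599]
tool_rot: [0.975, 0.224, -0.0, -0.0]
ft_force: [0.6, -0.2, -5.1]
grip_width: 0.0242
[ 0.51318333 -0.06208268  0.05987128] [ 0.60843299 -0.18135348 -5.11287497]
25.920108726531364
```

View pics/w6c.png

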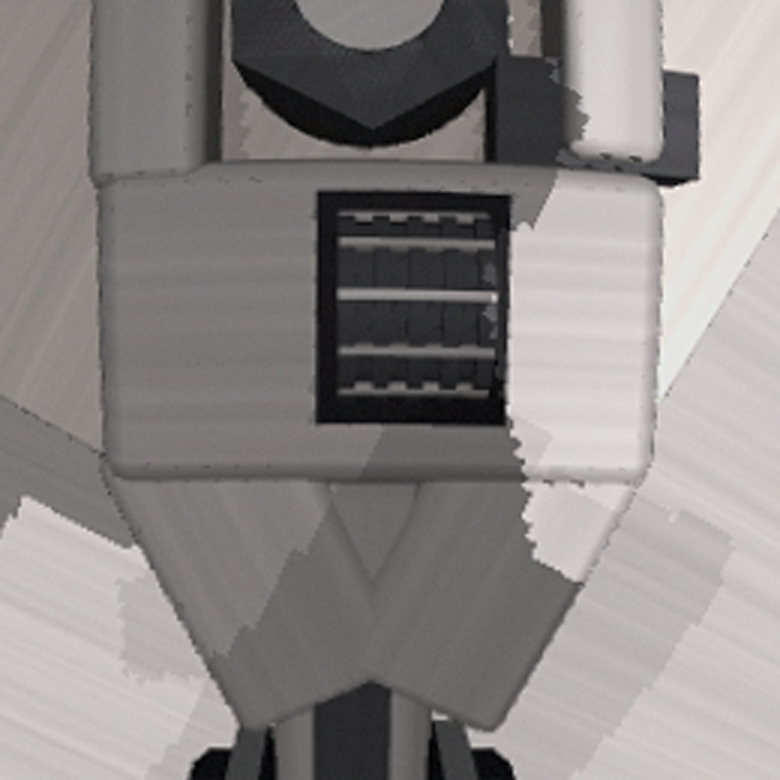

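```bash
python3 -m crank '{"dr":[[0,0,0],[0,0,0],[0,0,0],[0,0,0]],"travel":[[0,0,0.005],[0,0,0.009],[0,0,0.0115],[0,0,0.0115]],"hand":[0.01,0.01,0.01,0.01]}'
python3 - <<'E'
from h import *
o=bot.get_obs(); c=eyes.camera("wrist"); print(o["eef_pos"],o["ft_force"]); R=Rn.from_quat(o["tool_rot"]).as_matrix()
crop(c["color"],200,0,460,260,3,"pics/w7c.png")
E
```

```text
clock: 8.55
eef_pos: [0.5133, -0.0622, 0.0488]
tool_rot: [0.975, 0.224, -0.0, -0.0]
ft_force: [-1.1, -0.8, -3.0]
grip_width: 0.0244
[ 0.5132932  -0.06216417  0.04875512] [-1.0701787  -0.80623346 -3.0293501 ]
```

View pics/w7c.png

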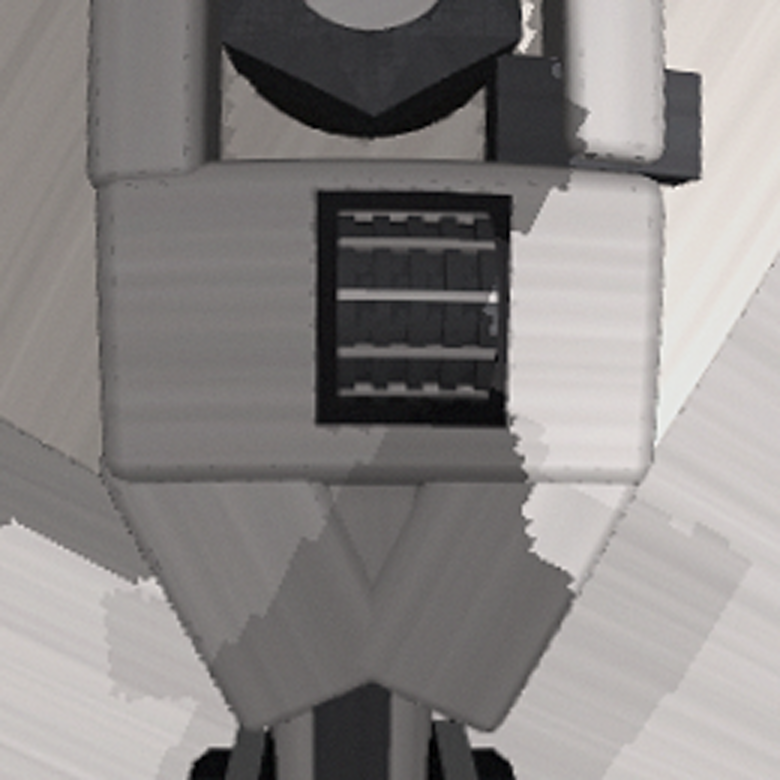

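```bash
python3 - <<'E'
from h import *
o=bot.get_obs(); c=eyes.camera("wrist"); R=Rn.from_quat(o["tool_rot"]).as_matrix()
for n,p,z in(("corner",(371,115),.067),("mouth",(371,158),.066),("L",(222,45),.067),("R",(521,45),.067),("fix",(207,80),.067),("slid",(563,80),.067)):
  X=wray(c,o,(p[0]/3+200-.33,p[1]/3-.33),z); print(n,np.round((R.T@(X-o["eef_pos"])*1000),1))
E
python3 -m crank '{"dr":[[0,0,0],[0,0,0],[0,0,0],[0,0,0],[0,0,0],[0,0,0]],"travel":[[0,0,0.001],[0,0,0.001],[0,0,0.001],[0,0,0.001],[0,0,0.001],[0,0,-0.01]],"hand":[0.01,0.03,0.06,0.06,0.06,0.06]}'
```

```text
corner [104.    2.9 -18.1]
mouth [ 98.2   2.9 -17.1]
L [114.4 -16.8 -18.1]
R [114.7  22.9 -18.1]
fix [109.5 -18.8 -18.1]
slid [110.1  28.6 -18.1]
clock: 9.4
eef_pos: [0.5126, -0.062, 0.0585]
tool_rot: [0.975, 0.224, -0.001, -0.0]
ft_force: [-0.8, -0.6, 0.1]
grip_width: 0.0601
```

```bash
python3 -m crank '{"dr":[[0,0,0],[0,0,0],[0,0,0],[0,0,0],[0,0,0],[0,0,0]],"travel":[[0,0,-0.03],[0,0,-0.06],[0.03,0.004,-0.06],[0.06,0.008,-0.06],[0.07,0.0085,-0.06],[0.07,0.0085,-0.06]],"hand":[0.06,0.06,0.0,0.0,0.0,0.0]}'
python3 - <<'E'
from h import *
o=bot.get_obs(); c=eyes.camera("wrist"); print(o["eef_pos"],o["ft_force"],o["grip_width"]); R=Rn.from_quat(o["tool_rot"]).as_matrix()
cv2.imwrite("pics/w8.png",c["color"][:,:,::-1])
print(wproj(c,o,o["eef_pos"]))
E
```

```text
clock: 10.15
eef_pos: [0.5799, -0.039, 0.1187]
tool_rot: [0.974, 0.225, -0.0, -0.0]
ft_force: [-0.5, 0.3, -0.1]
grip_width: 0.0001
[ 0.57987507 -0.0389967   0.11873761] [-0.48558608  0.27072525 -0.12983583] 0.00011037840781289563
[316.30933622 254.03636012]
```

View pics/w8.png

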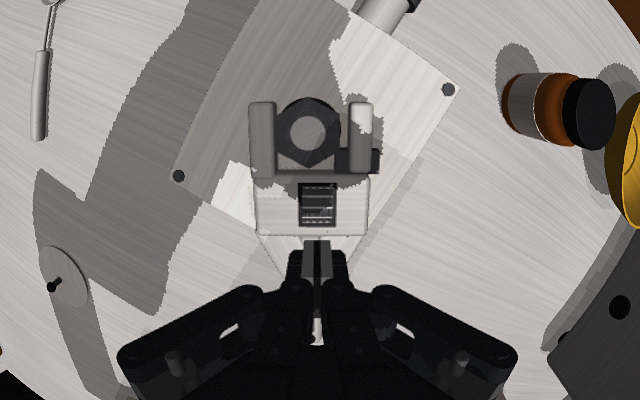

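```bash
python3 - <<'E'
from h import *
o=bot.get_obs(); c=eyes.camera("wrist"); crop(c["color"],230,80,400,300,2.7,"pics/w8c.png")
E
```

```text
(no output)
```

View pics/w8c.png

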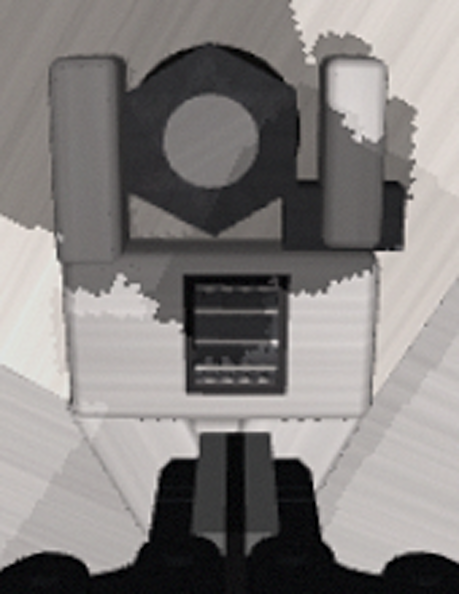

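```bash
python3 - <<'E'
from h import *
o=bot.get_obs(); c=eyes.camera("wrist"); R=Rn.from_quat(o["tool_rot"]).as_matrix()
for n,p,z in(("slot fl",(185,275),.065),("slot br",(286,393),.065),("wormtop row",(236,338),.074),("tipL",(200,433),o["eef_pos"][2]),("tipR",(270,433),o["eef_pos"][2]),("fix",(123,200),.065),("slid",(321,200),.065),("ring",(211,140),.067),("fl",(125,245),.065)):
  X=wray(c,o,(p[0]/2.7+230-.3,p[1]/2.7+80-.3),z); print(n,np.round((R.T@(X-o["eef_pos"])*1000),1))
E
```

```text
slot fl [ 24.3 -12.   53.6]
slot br [-7.4 13.4 53.6]
wormtop row [11.1  0.5 44.6]
tipL [ 8.3 -6.5 -0. ]
tipR [ 8.3  6.9 -0. ]
fix [ 43.1 -26.6  53.6]
slid [43.  20.9 53.5]
ring [57.6 -5.3 51.5]
fl [ 31.9 -26.5  53.6]
```

```bash
python3 -m crank '{"dr":[[0,0,0],[0,0,0],[0,0,0],[0,0,0],[0,0,0]],"travel":[[0.003,0.0007,0.02],[0.003,0.0007,0.036],[0.003,0.0007,0.042],[0.003,0.0007,0.043],[0.003,0.0007,0.043]],"hand":[0,0,0,0,0]}'; python3 -m crank '{"dr":[[0,0,0],[0,0,0]],"travel":[[0,0,0.002],[0,0,0.002]],"hand":[0,0]}'
```

```text
clock: 10.92
eef_pos: [0.5833, -0.0386, 0.0763]
tool_rot: [0.975, 0.224, 0.0, 0.0]
ft_force: [0.2, 0.1, 0.6]
grip_width: 0.0002
clock: 11.18
eef_pos: [0.5834, -0.0385, 0.0742]
tool_rot: [0.975, 0.224, 0.0, 0.0]
ft_force: [1.0, -0.1, 0.1]
grip_width: 0.0001
```

```bash
python3 -m crank '{"dr":[[0,0,0],[0,0,0]],"travel":[[0,0,0.001],[0,0,0.001]],"hand":[0,0]}';python3 -m crank '{"dr":[[0,0,0],[0,0,0]],"travel":[[0,0,0.001],[0,0,0.001]],"hand":[0,0]}'
```

```text
clock: 11.42
eef_pos: [0.5834, -0.0385, 0.074]
tool_rot: [0.975, 0.224, 0.001, 0.0]
ft_force: [-1.2, 0.3, 4.4]
grip_width: -0.0
clock: 11.68
eef_pos: [0.5835, -0.0385, 0.0739]
tool_rot: [0.975, 0.224, 0.001, 0.0]
ft_force: [-3.9, 1.1, 10.1]
grip_width: 0.0001
```

```bash
python3 -m crank '{"dr":[[0,0,0],[0,0,0],[0,0,0],[0,0,0],[0,0,0]],"travel":[[0.002,0,0.0003],[0.005,0,0.0003],[0.009,0,0.0003],[0.013,0,0.0003],[0.015,0,0.0003]],"hand":[0,0,0,0,0]}'
python3 - <<'E'
from h import *
o=bot.get_obs(); c=eyes.camera("wrist"); crop(c["color"],220,40,420,290,2.4,"pics/w9.png");print(o["ft_force"],o["eef_pos"])
E
```

```text
clock: 12.3
eef_pos: [0.5961, -0.0325, 0.0736]
tool_rot: [0.975, 0.224, -0.0, 0.001]
ft_force: [-4.5, -0.4, 10.0]
grip_width: 0.0
[-4.46298257 -0.43083521 10.00050908] [ 0.59609364 -0.03246502  0.07363343]
```

View pics/w9.png

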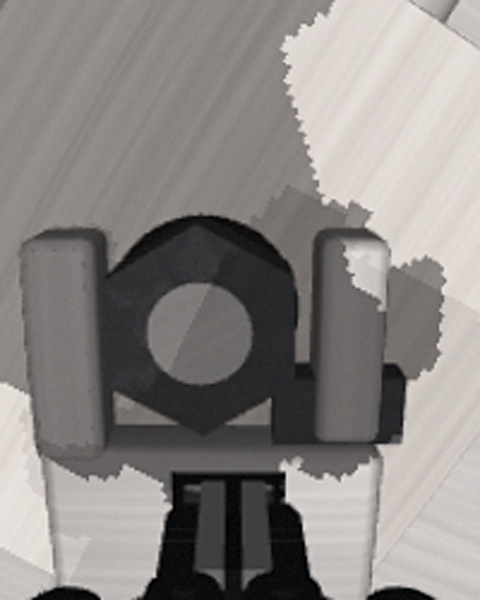

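```bash
python3 - <<'E'
from h import *
o=bot.get_obs(); c=eyes.camera("wrist"); R=Rn.from_quat(o["tool_rot"]).as_matrix()
for n,p,z in(("fix",(104,330),.065),("slid",(313,330),.065),("bungR",(296,330),.067),("bungL",(105,330),.067),("ring",(200,333),.067),("mouth",(240,440),.065)):
  X=wray(c,o,(p[0]/2.4+220-.3,p[1]/2.4+40-.3),z); print(n,np.round((R.T@(X-o["eef_pos"])*1000),1))
E
python3 -m crank '{"dr":[[0,0,0],[0,0,0],[0,0,0],[0,0,0],[0,0,0],[0,0,0],[0,0,0]],"travel":[[0,0,-0.006],[-0.016,0,-0.006],[-0.016,0,-0.002],[-0.016,0,0],[-0.013,0,0],[-0.009,0,0],[-0.005,0,0]],"hand":[0,0,0,0,0,0,0]}'
```

```text
fix [ 39.6 -27.2   8.5]
slid [39.5 17.3  8.6]
bungR [40.1 13.5  6.6]
bungL [ 40.2 -26.7   6.5]
ring [39.4 -6.6  6.5]
mouth [14.2  1.8  8.6]
clock: 13.28
eef_pos: [0.592, -0.0343, 0.0738]
tool_rot: [0.975, 0.224, 0.0, 0.0]
ft_force: [-6.4, -0.9, 14.6]
grip_width: -0.0001
```

```bash
python3 -m crank '{"dr":[[0,0,0],[0,0,0],[0,0,0],[0,0,0],[0,0,0],[0,0,0],[0,0,0],[0,0,0],[0,0,0]],"travel":[[0.003,0,-0.0003],[0.005,0,-0.0003],[0.005,0,-0.006],[-0.011,0,-0.006],[-0.011,0,-0.002],[-0.011,0,-0.0003],[-0.008,0,-0.0003],[-0.004,0,-0.0003],[0,0,-0.0003]],"hand":[0,0,0,0,0,0,0,0,0]}'
python3 - <<'E'
from h import *
o=bot.get_obs(); c=eyes.camera("wrist"); crop(c["color"],220,40,420,290,2.4,"pics/w10.png");print(o["ft_force"],o["eef_pos"])
E
```

```text
clock: 14.4
eef_pos: [0.5921, -0.0342, 0.0738]
tool_rot: [0.975, 0.224, -0.0, 0.0]
ft_force: [-7.8, -0.3, 14.1]
grip_width: -0.0
[-7.76226905 -0.25230028 14.10556095] [ 0.59206147 -0.03424938  0.07376786]
```

View pics/w10.png

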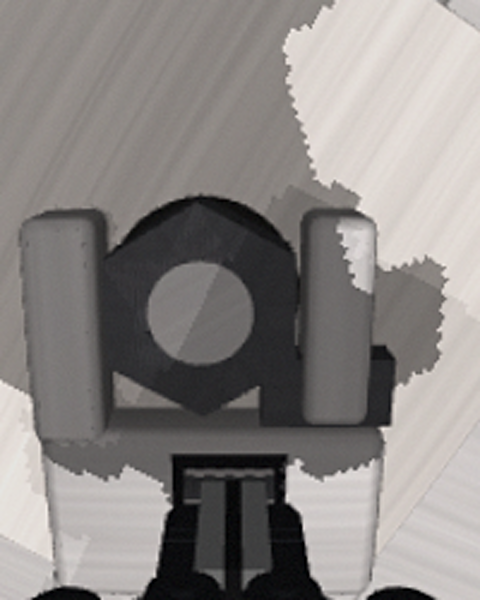

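```bash
python3 -m crank '{"dr":[[0,0,0],[0,0,0],[0,0,0],[0,0,0],[0,0,0],[0,0,0],[0,0,0],[0,0,0],[0,0,0],[0,0,0]],"travel":[[0.003,0,-0.0002],[0.005,0,-0.0002],[0.005,0,-0.006],[-0.011,0,-0.006],[-0.011,0,-0.002],[-0.011,0,-0.0002],[-0.008,0,-0.0002],[-0.004,0,-0.0002],[0,0,-0.0002],[0.003,0,-0.0002]],"hand":[0,0,0,0,0,0,0,0,0,0]}'
python3 - <<'E'
from h import *
o=bot.get_obs(); c=eyes.camera("wrist"); crop(c["color"],220,40,420,290,2.4,"pics/w11.png");print(o["ft_force"],o["eef_pos"])
E
```

```text
clock: 15.7
eef_pos: [0.5948, -0.0329, 0.0737]
tool_rot: [0.975, 0.224, -0.0, 0.0]
ft_force: [-6.4, -2.0, 13.6]
grip_width: 0.0001
[-6.43370303 -1.97637647 13.57596066] [ 0.59478572 -0.0329436   0.07371225]
```

View pics/w11.png

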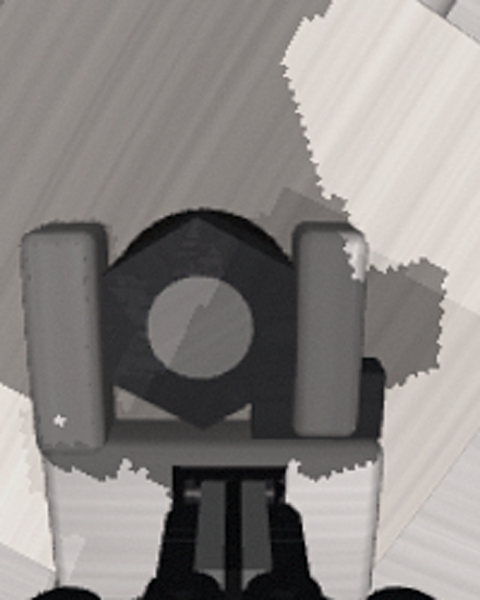

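```bash
python3 -m crank '{"dr":[[0,0,0],[0,0,0],[0,0,0],[0,0,0],[0,0,0],[0,0,0],[0,0,0],[0,0,0],[0,0,0]],"travel":[[0.002,0,-0.0002],[0.002,0,-0.006],[-0.014,0,-0.006],[-0.014,0,-0.002],[-0.014,0,-0.0002],[-0.012,0,-0.0002],[-0.009,0,-0.0002],[-0.006,0,-0.0002],[-0.003,0,-0.0002]],"hand":[0,0,0,0,0,0,0,0,0]}'
python3 - <<'E'
from h import *
o=bot.get_obs(); c=eyes.camera("wrist"); crop(c["color"],220,40,420,290,2.4,"pics/w12.png");print(o["ft_force"],o["eef_pos"],o["ft_torque"])
E
```

```text
clock: 16.88
eef_pos: [0.5921, -0.0349, 0.0738]
tool_rot: [0.975, 0.224, -0.0, 0.001]
ft_force: [-6.3, -2.8, 13.0]
grip_width: -0.0003
[-6.25139356 -2.82321228 13.01154816] [ 0.5920587  -0.03490991  0.0737721 ] [-0.636108    1.46117399  0.03668501]
```

View pics/w12.png

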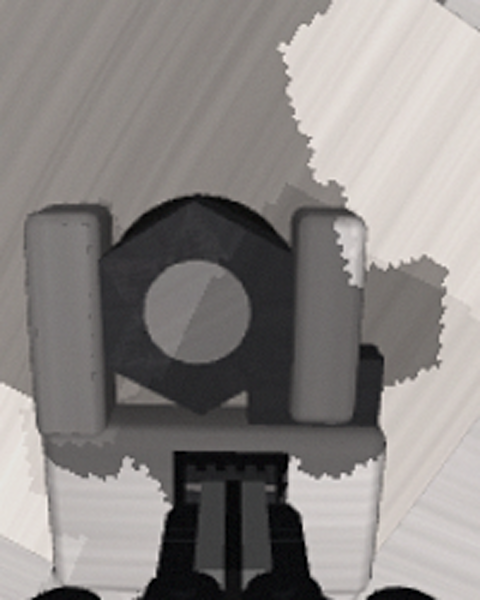

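```bash
python3 -m crank '{"dr":[[0,0,0],[0,0,0],[0,0,0],[0,0,0],[0,0,0],[0,0,0]],"travel":[[0.003,0,0],[0.006,0,0],[0.009,0,0],[0.009,0,-0.01],[-0.008,0,-0.01],[-0.008,0,-0.01]],"hand":[0,0,0,0,0,0]}'
python3 - <<'E'
from h import *
o=bot.get_obs(); c=eyes.camera("wrist"); crop(c["color"],220,40,420,290,2.4,"pics/w13.png");print(o["ft_force"],o["eef_pos"])
E
python3 -m crank '{"dr":[[0,0,0],[0,0,0],[0,0,0],[0,0,0],[0,0,0],[0,0,0],[0,0,0]],"travel":[[0,0,0.008],[0,0,0.01],[0.003,0,0.01],[0.006,0,0.01],[0.009,0,0.01],[0.012,0,0.01],[0.014,0,0.01]],"hand":[0,0,0,0,0,0,0]}'
python3 -m crank '{"dr":[[0,0,0],[0,0,0],[0,0,0],[0,0,0]],"travel":[[0,0,-0.01],[-0.014,0,-0.01],[-0.014,0,-0.01],[-0.014,0,-0.01]],"hand":[0,0,0,0]}'
python3 - <<'E'
from h import *
o=bot.get_obs(); c=eyes.camera("wrist"); crop(c["color"],220,40,420,290,2.4,"pics/w14.png");print(o["ft_force"],o["eef_pos"])
a=cv2.imread("pics/w13.png");b=cv2.imread("pics/w14.png");cv2.imwrite("pics/w1314.png",cv2.resize(np.hstack([a,b]),(800,500)))
E
```

```text
clock: 17.68
eef_pos: [0.5844, -0.0377, 0.0822]
tool_rot: [0.975, 0.224, -0.0, -0.0]
ft_force: [0.3, 0.1, 0.3]
grip_width: -0.0002
[0.29042285 0.0656539  0.25555427] [ 0.58436706 -0.0376614   0.08220534]
clock: 18.6
eef_pos: [0.5946, -0.0338, 0.0737]
tool_rot: [0.975, 0.223, -0.003, 0.002]
ft_force: [-8.5, -5.2, 15.0]
grip_width: -0.0001
clock: 19.1
eef_pos: [0.5845, -0.0376, 0.0817]
tool_rot: [0.975, 0.224, -0.0, -0.0]
ft_force: [-0.1, 0.8, -0.0]
grip_width: -0.0002
[-0.11220674  0.84759678 -0.02500036] [ 0.58452493 -0.03761268  0.08168614]
```

View pics/w1314.png

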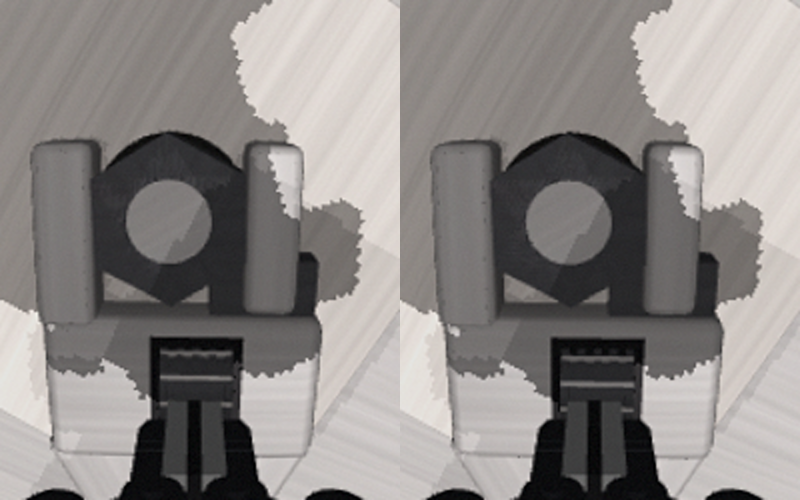

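```bash
python3 -m crank '{"dr":[[0,0,0],[0,0,0],[0,0,0],[0,0,0],[0,0,0]],"travel":[[0,0,-0.03],[-0.03,-0.003,-0.03],[-0.07,-0.006,-0.03],[-0.093,-0.006,-0.02],[-0.093,-0.006,-0.02]],"hand":[0,0.03,0.045,0.045,0.045]}'
python3 - <<'E'
from h import *
o=bot.get_obs(); c=eyes.camera("wrist"); crop(c["color"],170,0,470,300,2,"pics/w15.png");print(o["ft_force"],o["eef_pos"])
R=Rn.from_quat(o["tool_rot"]).as_matrix();print(R.T@(np.array([.6285,-.0095,.067])-o["eef_pos"]),np.degrees(np.arctan2(R[1,0],R[0,0])))
E
```

```text
clock: 19.77
eef_pos: [0.4967, -0.0732, 0.1015]
tool_rot: [0.975, 0.224, -0.001, -0.0]
ft_force: [0.2, -0.5, -0.2]
grip_width: 0.0446
[ 0.205026   -0.5415984  -0.17113893] [ 0.49670109 -0.07315272  0.10153042]
[0.14643401 0.00021157 0.03423462] 25.84145490552916
```

View pics/w15.png

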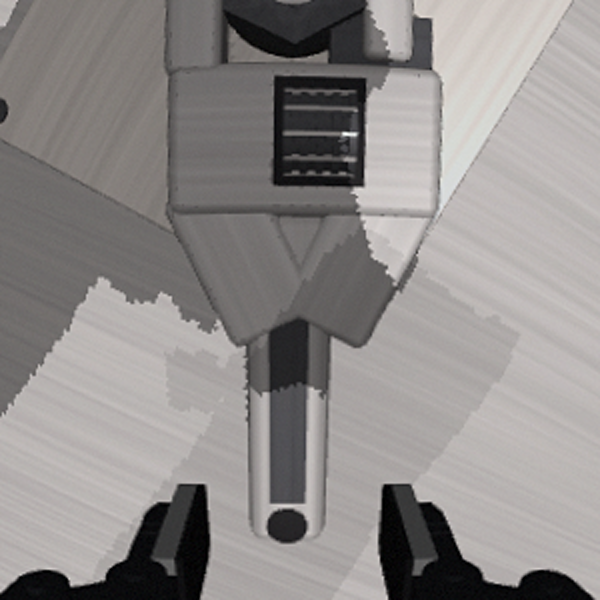

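```bash
python3 -m crank '{"dr":[[0,0,0],[0,0,0],[0,0,0],[0,0,0]],"travel":[[0,-0.001,0.025],[0,-0.001,0.045],[0,-0.001,0.052],[0,-0.001,0.052]],"hand":[0.042,0.042,0.042,0.042]}'
python3 - <<'E'
from h import *
o=bot.get_obs(); c=eyes.camera("wrist"); crop(c["color"],170,0,470,300,2,"pics/w16.png");print(o["ft_force"],o["eef_pos"])
E
```

```text
clock: 20.32
eef_pos: [0.4988, -0.0717, 0.0501]
tool_rot: [0.974, 0.224, -0.0, -0.0]
ft_force: [-1.0, -0.8, 0.5]
grip_width: 0.0419
[-0.9783733  -0.8305987   0.52057821] [ 0.49880901 -0.07172571  0.05008553]
```

View pics/w16.png

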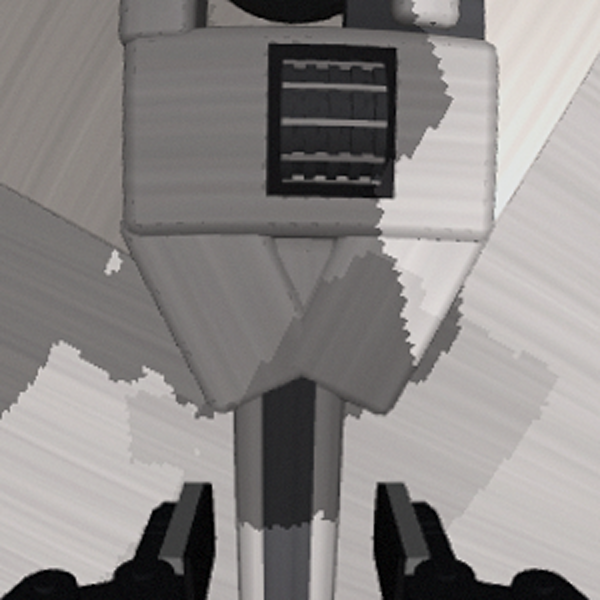

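```bash
python3 -m crank '{"dr":[[0,0,0],[0,0,0],[0,0,0.03],[0,0,0.06],[0,0,0.09],[0,0,0.12],[0,0,0.15],[0,0,0.18],[0,0,0.18]],"travel":[[0,-0.003,0],[0,-0.006,0],[0.0001,-0.0103,0],[0.0003,-0.0146,0],[0.0006,-0.0189,0],[0.001,-0.0232,0],[0.0016,-0.0275,0],[0.0023,-0.0318,0],[0.0023,-0.0318,0]],"hand":[0.042,0.042,0.042,0.042,0.042,0.042,0.042,0.042,0.042]}'
python3 - <<'E'
from h import *
o=bot.get_obs(); c=eyes.camera("wrist"); crop(c["color"],170,0,470,300,2,"pics/w17.png");print(o["ft_force"],o["eef_pos"])
R=Rn.from_quat(o["tool_rot"]).as_matrix();print(R.T@o["ft_force"],np.degrees(np.arctan2(R[1,0],R[0,0])))
E
```

```text
clock: 21.5
eef_pos: [0.4872, -0.0423, 0.0507]
tool_rot: [0.991, 0.136, 0.001, 0.0]
ft_force: [1.8, -1.7, 0.8]
grip_width: 0.0421
[ 1.76002446 -1.6634022   0.80286487] [ 0.48722086 -0.04229774  0.05067027]
[ 1.24914569  2.07627172 -0.79869629] 15.604984445321254
```

View pics/w17.png

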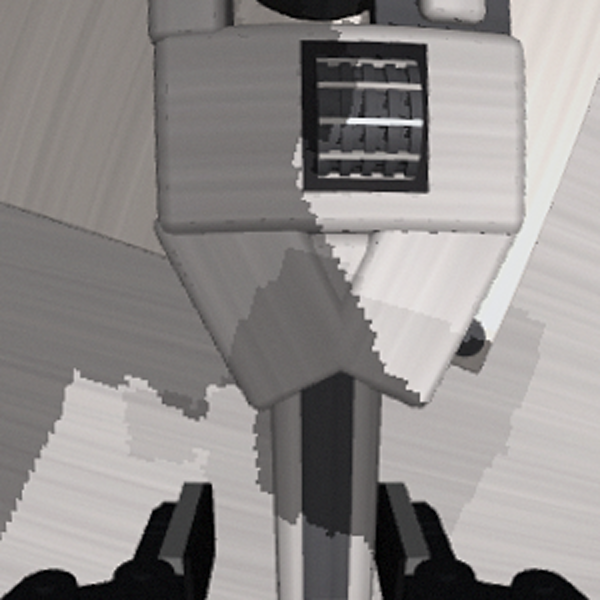

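```bash
python3 -m crank '{"dr":[[0,0,0.03],[0,0,0.06],[0,0,0.1],[0,0,0.14],[0,0,0.18],[0,0,0.22],[0,0,0.26],[0,0,0.3],[0,0,0.34],[0,0,0.34]],"travel":[[0.0001,-0.0043,0],[0.0003,-0.0086,0],[0.0007,-0.0144,0],[0.0014,-0.0201,0],[0.0023,-0.0258,0],[0.0035,-0.0314,0],[0.0048,-0.037,0],[0.0064,-0.0426,0],[0.0082,-0.048,0],[0.0082,-0.048,0]],"hand":[0.042,0.042,0.042,0.042,0.042,0.042,0.042,0.042,0.042,0.042]}'
python3 - <<'E'
from h import *
o=bot.get_obs(); c=eyes.camera("wrist"); crop(c["color"],170,0,470,300,2,"pics/w18.png");print(o["ft_force"],o["eef_pos"])
R=Rn.from_quat(o["tool_rot"]).as_matrix();print(R.T@o["ft_force"],np.degrees(np.arctan2(R[1,0],R[0,0])),R.T@(np.array([.6285,-.0095,.067])-o["eef_pos"]))
E
```

```text
clock: 22.8
eef_pos: [0.4796, -0.0152, 0.0499]
tool_rot: [1.0, -0.021, -0.001, -0.009]
ft_force: [-1.2, -0.1, 0.1]
grip_width: 0.0422
[-1.17952033 -0.05683935  0.14154923] [ 0.47958276 -0.01523566  0.04985317]
[-1.17642082  0.10321108 -0.14112625] -2.372030141617577 [ 0.14851981 -0.01219027 -0.01721976]
```

View pics/w18.png

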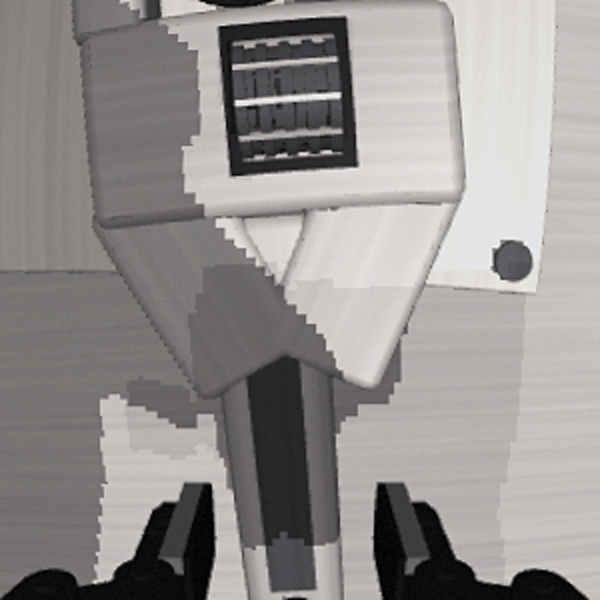

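```bash
python3 -c "
from h import *
o=bot.get_obs();print(o['joint_pos'].round(3),o['joint_vel'].round(3))"
python3 -m crank '{"dr":[[0,0,0]],"travel":[[0,0,0]],"hand":[0.042]}'
python3 -c "
from h import *
o=bot.get_obs();print(o['joint_pos'].round(3),o['joint_vel'].round(3))"
```

```text
[-0.042  0.366 -0.336  0.871  0.017  3.14 ] [ 0.01  -0.002  0.001 -0.002 -0.003  0.002]
clock: 22.98
eef_pos: [0.4802, -0.0146, 0.0501]
tool_rot: [1.0, -0.02, -0.0, -0.008]
ft_force: [0.6, 0.5, -0.1]
grip_width: 0.0419
[-0.041  0.366 -0.335  0.87   0.017  3.141] [ 0.006 -0.003  0.001 -0.002 -0.002 -0.002]
```

```bash
python3 -m crank '{"dr":[[0,0,-0.05],[0,0,-0.12],[0,0,-0.2],[0,0,-0.28],[0,0,-0.28]],"travel":[[0,0,-0.02],[0,0,-0.05],[0,0,-0.05],[0,0,-0.05],[0,0,-0.05]],"hand":[0.042,0.042,0.042,0.042,0.042]}'
python3 - <<'E'
from h import *
o=bot.get_obs(); c=eyes.camera("wrist"); crop(c["color"],120,0,520,300,2,"pics/w19.png");print(o["ft_force"],o["eef_pos"],o["joint_pos"].round(3))
R=Rn.from_quat(o["tool_rot"]).as_matrix();print(np.degrees(np.arctan2(R[1,0],R[0,0])),R.T@(np.array([.6285,-.0095,.067])-o["eef_pos"]))
E
```

```text
clock: 23.6
eef_pos: [0.4803, -0.0152, 0.1002]
tool_rot: [0.993, 0.12, 0.001, -0.008]
ft_force: [-0.4, -0.1, -0.2]
grip_width: 0.0421
[-0.35839576 -0.11514183 -0.16930413] [ 0.48031294 -0.0152131   0.10019251] [-0.042  0.305 -0.271  0.996  0.017  2.86 ]
13.725753914371614 [0.14516924 0.03015448 0.03332245]
```

View pics/w19.png

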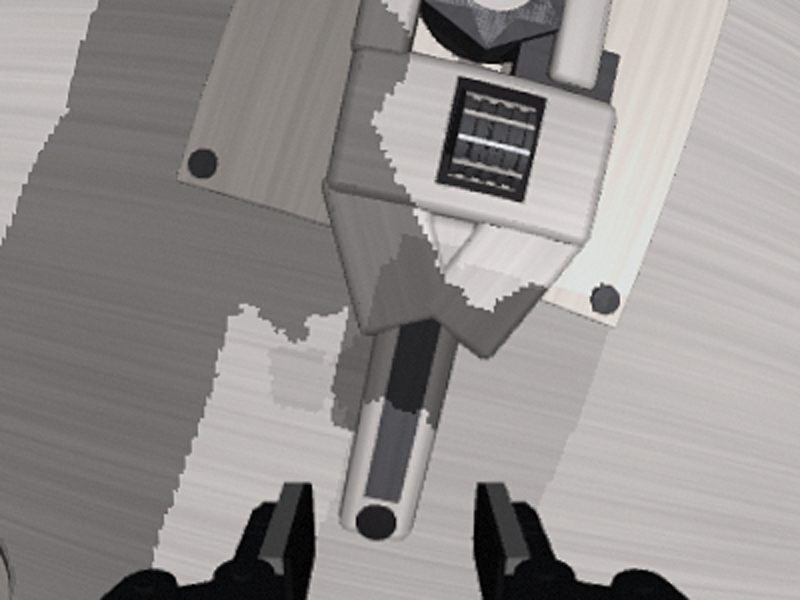

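```bash
python3 -m crank '{"dr":[[0,0,-0.18],[0,0,-0.36],[0,0,-0.54],[0,0,-0.72],[0,0,-0.9],[0,0,-1.08],[0,0,-1.26],[0,0,-1.44],[0,0,-1.62],[0,0,-1.8]],"travel":[[0,0,-0.02],[0,0,-0.02],[0,0,-0.02],[0,0,-0.02],[0,0,-0.02],[0,0,-0.02],[0,0,-0.02],[0,0,-0.02],[0,0,-0.02],[0,0,-0.02]],"hand":[0.042,0.042,0.042,0.042,0.042,0.042,0.042,0.042,0.042,0.042]}'
python3 -m crank '{"dr":[[0,0,-0.18],[0,0,-0.36],[0,0,-0.54],[0,0,-0.72],[0,0,-0.9],[0,0,-1.08],[0,0,-1.1],[0,0,-1.1]],"travel":[[0,0,0],[0,0,0],[0,0,0],[0,0,0],[0,0,0],[0,0,0],[0,0,0],[0,0,0]],"hand":[0.042,0.042,0.042,0.042,0.042,0.042,0.042,0.042]}'
python3 - <<'E'
from h import *
o=bot.get_obs(); c=eyes.camera("wrist"); cv2.imwrite("pics/w20.png",c["color"][:,:,::-1]);print(o["ft_force"],o["eef_pos"],o["joint_pos"].round(3),o["tool_rot"])
R=Rn.from_quat(o["tool_rot"]).as_matrix();print(R.round(3))
t=eyes.camera("top");crop(t["color"],240,100,400,230,5,"pics/t20.png")
E
```

```text
clock: 24.9
eef_pos: [0.4802, -0.0156, 0.12]
tool_rot: [0.521, 0.853, 0.007, -0.004]
ft_force: [-0.5, 0.1, 0.2]
grip_width: 0.0419
clock: 25.9
eef_pos: [0.4804, -0.0157, 0.1201]
tool_rot: [0.002, 1.0, 0.008, 0.0]
ft_force: [-0.9, -0.1, -0.2]
grip_width: 0.0421
[-0.87484676 -0.11760108 -0.23389229] [ 0.48037336 -0.01569076  0.12010242] [-0.043  0.284 -0.241  1.046  0.017 -0.039] [2.00791042e-03 9.99963577e-01 8.29485044e-03 9.15869720e-05]
[[-1.     0.004  0.   ]
 [ 0.004  1.     0.017]
 [-0.     0.017 -1.   ]]
```

View pics/w20.png

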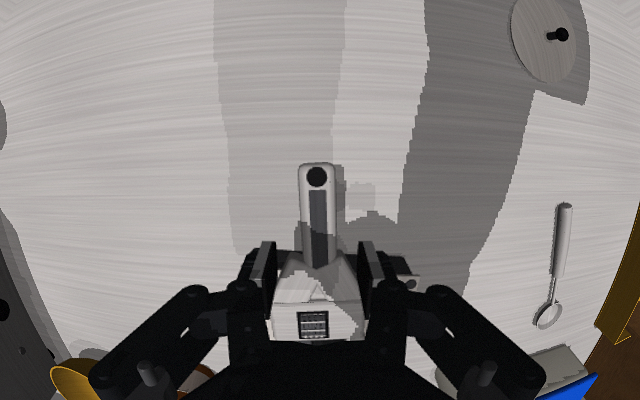

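View pics/t20.png

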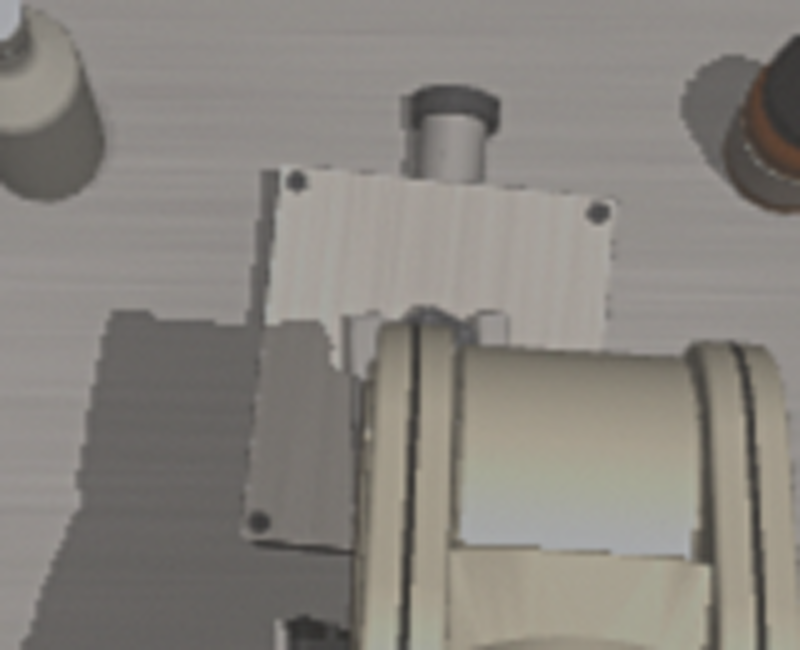

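```bash
python3 - <<'E'
from h import *
o=bot.get_obs(); c=eyes.camera("wrist"); crop(c["color"],260,150,380,350,3,"pics/w20c.png")
R=Rn.from_quat(o["tool_rot"]).as_matrix()
for p in((317,177),(317.5,195),(318,250),(313,325)):
  X=wray(c,o,p,.062);print(p,X.round(4),np.degrees(np.arctan2(-.0095-X[1],.6285-X[0])))
E
```

```text
(317, 177) [ 0.4537 -0.015   0.062 ] 1.787231910542254
(317.5, 195) [ 0.4664 -0.0147  0.062 ] 1.8242141841264743
(318, 250) [ 0.5091 -0.0144  0.062 ] 2.364218850290737
(313, 325) [ 0.5837 -0.0189  0.062 ] 11.789141607411098
```

View pics/w20c.png

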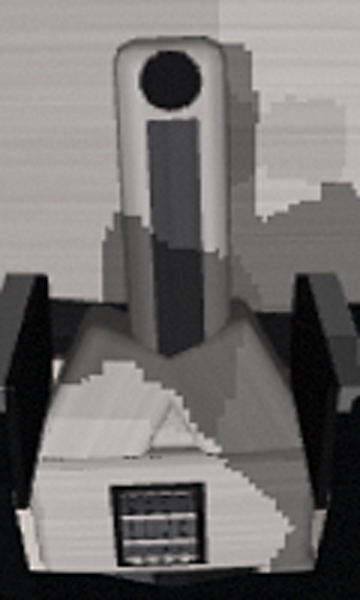

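```bash
python3 -m crank '{"dr":[[0.017,0,0],[0.017,0,0],[0.017,0,0],[0.017,0,0],[0.017,0,0],[0.017,0,0],[0.017,0,0]],"travel":[[0,0.002,0.01],[0,0.002,0.04],[0,0.002,0.06],[0,0.002,0.07],[0,0.002,0.07],[0,0.005,0.07],[0,0.007,0.07]],"hand":[0.042,0.042,0.042,0.042,0.042,0.042,0.042]}'
python3 - <<'E'
from h import *
o=bot.get_obs(); c=eyes.camera("wrist"); crop(c["color"],170,100,470,400,2,"pics/w21.png");print(o["ft_force"],o["eef_pos"],o["tool_rot"])
E
```

```text
clock: 26.92
eef_pos: [0.4813, -0.0074, 0.0512]
tool_rot: [0.001, 1.0, -0.0, 0.001]
ft_force: [-0.2, 0.3, -0.3]
grip_width: 0.0423
[-0.21964548  0.26551853 -0.33083552] [ 0.48127599 -0.0073714   0.05115916] [ 6.70079424e-04  9.99999103e-01 -2.39561573e-04  1.13475379e-03]
```

View pics/w21.png

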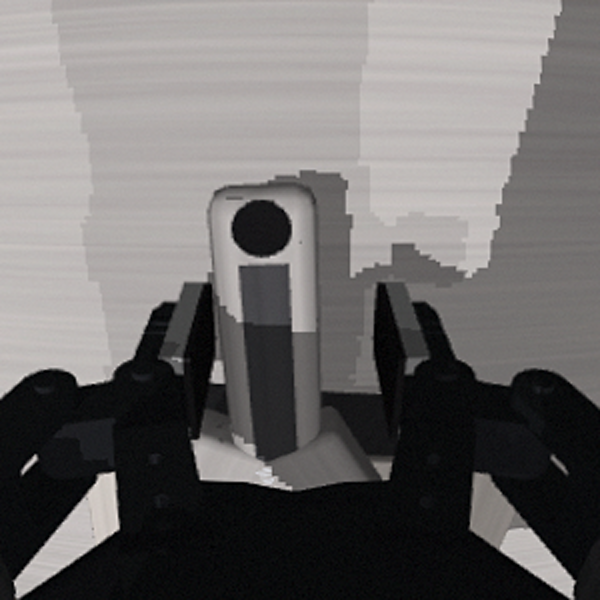

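```bash
python3 -m crank '{"dr":[[0,0,0.03],[0,0,0.06],[0,0,0.09],[0,0,0.12],[0,0,0.15],[0,0,0.18],[0,0,0.2],[0,0,0.2]],"travel":[[-0.0001,0.0044,0],[-0.0003,0.0089,0],[-0.0006,0.0133,0],[-0.0011,0.0177,0],[-0.0017,0.0221,0],[-0.0024,0.0265,0],[-0.003,0.0294,0],[-0.003,0.0294,0]],"hand":[0.042,0.042,0.042,0.042,0.042,0.042,0.042,0.042]}'
python3 - <<'E'
from h import *
o=bot.get_obs(); c=eyes.camera("wrist"); crop(c["color"],170,100,470,400,2,"pics/w22.png");print(o["ft_force"],o["eef_pos"],o["joint_pos"].round(3))
R=Rn.from_quat(o["tool_rot"]).as_matrix();print(R.T@o["ft_force"],np.degrees(np.arctan2(-R[1,0],-R[0,0])))
for p in((260,230),):
  pass
E
```

```text
clock: 27.98
eef_pos: [0.4842, 0.0213, 0.0509]
tool_rot: [0.101, 0.995, -0.001, 0.001]
ft_force: [1.2, -5.0, 2.6]
grip_width: 0.042
[ 1.19930129 -5.02726345  2.60004031] [0.48417438 0.02129411 0.05086087] [ 0.045  0.37  -0.326  0.873 -0.002  0.247]
[-2.18634107 -4.68957987 -2.58837098] -11.536888341216953
```

View pics/w22.png

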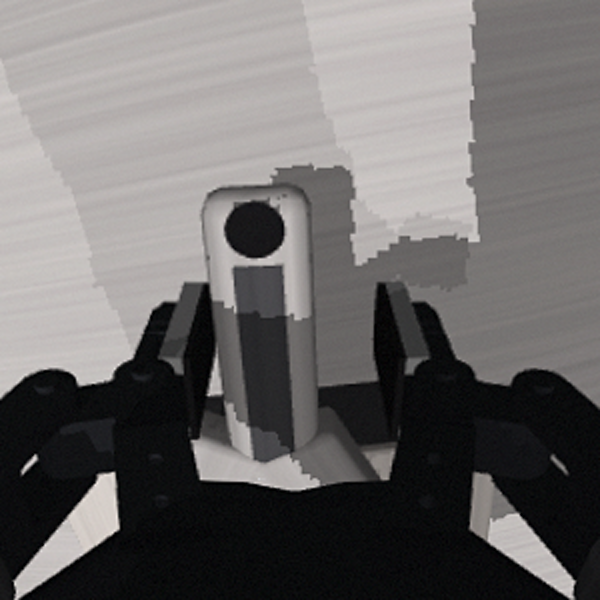

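```bash
cat > ang.py <<'E'
from h import *
import sys
def ang(c,o,hole,g):
  X=wray(c,o,hole,.062);Y=wray(c,o,g,.062)
  print("hole",X.round(4),"ang hole-bung",np.degrees(np.arctan2(-.0095-X[1],.6285-X[0])),"groove",np.degrees(np.arctan2(Y[1]-X[1],Y[0]-X[0])), "r",np.hypot(-.0095-X[1],.6285-X[0]))
E
python3 - <<'E'
from ang import *
o=bot.get_obs(); c=eyes.camera("wrist")
ang(c,o,(255/2+170-.25,230/2+100-.25),(264/2+170-.25,440/2+100-.25))
E
python3 -m crank '{"dr":[[0,0,0.01],[0,0,0.02],[0,0,0.02]],"travel":[[0,0.0015,0],[0,0.003,0],[0,0.003,0]],"hand":[0.042,0.042,0.042]}'
python3 -m crank '{"dr":[[0,0,0.01],[0,0,0.02],[0,0,0.02]],"travel":[[0,0.0015,0],[0,0.003,0],[0,0.003,0]],"hand":[0.042,0.042,0.042]}'
```

```text
hole [0.4553 0.0176 0.062 ] ang hole-bung -8.888344363892758 groove -10.996437322279844 r 0.1752667872006311
clock: 28.45
eef_pos: [0.4848, 0.0241, 0.0508]
tool_rot: [0.111, 0.994, -0.001, 0.001]
ft_force: [0.6, -5.4, 3.9]
grip_width: 0.0418
clock: 28.82
eef_pos: [0.4855, 0.027, 0.0508]
tool_rot: [0.121, 0.993, -0.001, 0.001]
ft_force: [1.1, -4.2, 3.3]
grip_width: 0.042
```

```bash
for i in 1; do python3 -m crank '{"dr":[[0,0,0.005],[0,0,0.01]],"travel":[[0,0.0007,0],[0,0.0015,0]],"hand":[0.042,0.042]}'; python3 -m crank '{"dr":[[0,0,0.005],[0,0,0.01]],"travel":[[0,0.0007,0],[0,0.0015,0]],"hand":[0.042,0.042]}'; done
python3 - <<'E'
from h import *
o=bot.get_obs(); c=eyes.camera("wrist"); crop(c["color"],170,100,470,400,2,"pics/w23.png")
R=Rn.from_quat(o["tool_rot"]).as_matrix();print(R.T@o["ft_force"],np.degrees(np.arctan2(-R[1,0],-R[0,0])))
E
```

```text
clock: 29.08
eef_pos: [0.4858, 0.0283, 0.0508]
tool_rot: [0.126, 0.992, -0.001, 0.001]
ft_force: [2.0, -6.0, 2.8]
grip_width: 0.042
clock: 29.32
eef_pos: [0.4862, 0.0297, 0.0508]
tool_rot: [0.131, 0.991, -0.001, 0.001]
ft_force: [0.8, -6.3, 3.7]
grip_width: 0.0419
[-2.4081684  -5.87013438 -3.64150019] -15.00952340558525
```

View pics/w23.png

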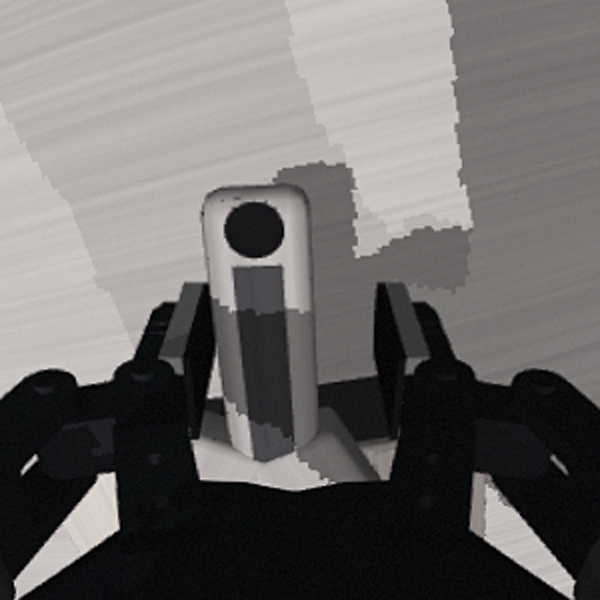

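```bash
python3 - <<'E'
from ang import *
o=bot.get_obs(); c=eyes.camera("wrist")
ang(c,o,(254/2+170-.25,229/2+100-.25),(263.5/2+170-.25,440/2+100-.25))
E
python3 -m crank '{"dr":[[0,0,0.0],[0,0,0]],"travel":[[0,0.0005,0],[0,0.001,0]],"hand":[0.042,0.042]}'
python3 -m crank '{"dr":[[0,0,0.0],[0,0,0]],"travel":[[0,0.0005,0],[0,0.001,0]],"hand":[0.042,0.042]}'
python3 - <<'E'
from h import *
o=bot.get_obs(); c=eyes.camera("wrist"); crop(c["color"],170,100,470,400,2,"pics/w24.png")
R=Rn.from_quat(o["tool_rot"]).as_matrix();print(R.T@o["ft_force"],np.degrees(np.arctan2(-R[1,0],-R[0,0])))
a=cv2.imread("pics/w23.png");b=cv2.imread("pics/w24.png");cv2.imwrite("pics/w2324.png",np.hstack([a[150:500,100:500],b[150:500,100:500]]))
E
```

```text
hole [0.4569 0.0277 0.062 ] ang hole-bung -12.233917432497977 groove -14.398908957205137 r 0.1755911366175514
clock: 29.68
eef_pos: [0.4863, 0.0306, 0.0508]
tool_rot: [0.131, 0.991, -0.001, 0.001]
ft_force: [0.6, -6.5, 3.7]
grip_width: 0.042
clock: 29.92
eef_pos: [0.4864, 0.0316, 0.0508]
tool_rot: [0.131, 0.991, -0.001, 0.001]
ft_force: [0.3, -6.4, 4.0]
grip_width: 0.0423
[-1.96611356 -6.13492008 -3.94148779] -14.999738008573178
```

View pics/w2324.png

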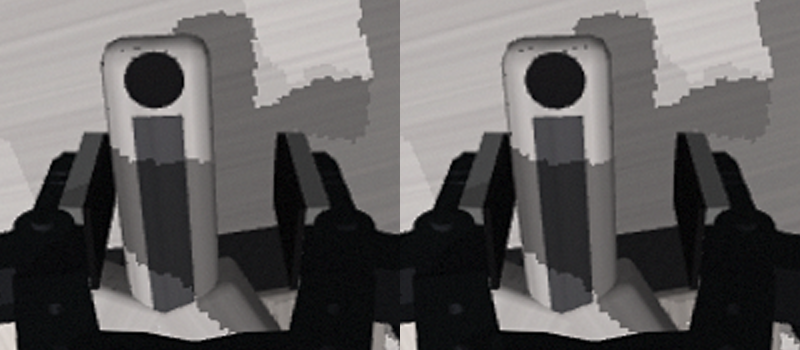

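```bash
python3 -m crank '{"dr":[[0,0,0.005],[0,0,0.007]],"travel":[[0,0.0005,0],[0,0.001,0]],"hand":[0.042,0.042]}'
python3 -m crank '{"dr":[[0,0,0.005],[0,0,0.007]],"travel":[[0,0.0005,0],[0,0.001,0]],"hand":[0.042,0.042]}'
```

```text
clock: 30.22
eef_pos: [0.4867, 0.0325, 0.0508]
tool_rot: [0.134, 0.991, -0.001, 0.001]
ft_force: [0.4, -7.0, 3.8]
grip_width: 0.0421
clock: 30.48
eef_pos: [0.487, 0.0335, 0.0508]
tool_rot: [0.138, 0.99, -0.001, 0.001]
ft_force: [-0.3, -6.5, 4.6]
grip_width: 0.0422
```

```bash
python3 -m crank '{"dr":[[0,0,0],[0,0,0],[0,0,0],[0,0,0],[0,0,0]],"travel":[[0,-0.006,0],[0,-0.006,-0.03],[0,-0.006,-0.06],[0.04,-0.006,-0.12],[0.08,-0.006,-0.15]],"hand":[0.05,0.05,0.05,0.05,0.05]}'
python3 -m crank '{"dr":[[0,0,0],[0,0,0],[0,0,0]],"travel":[[0.05,-0.0,0],[0.1,0,0],[0.1,0,0]],"hand":[0.05,0.05,0.05]}'
python3 - <<'E'
from h import *
t=eyes.camera("top");crop(t["color"],270,100,370,260,3.7,"pics/t25.png");s=eyes.camera("scene");crop(s["color"],220,150,370,280,5,"pics/s25.png")
print(bot.get_obs()["ft_force"],bot.get_obs()["eef_pos"])
E
```

```text
clock: 31.1
eef_pos: [0.4075, 0.0514, 0.2017]
tool_rot: [0.137, 0.991, 0.001, 0.0]
ft_force: [0.2, 0.5, 0.9]
grip_width: 0.0499
clock: 31.48
eef_pos: [0.3079, 0.0784, 0.1998]
tool_rot: [0.136, 0.991, 0.0, -0.001]
ft_force: [0.9, 0.9, -0.0]
grip_width: 0.0502
[-0.24797968 -0.3191429   0.30764703] [0.31158309 0.07825096 0.20037339]
```

View pics/t25.png

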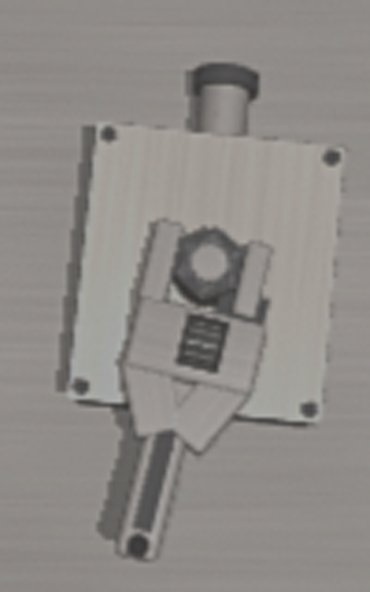

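View pics/s25.png

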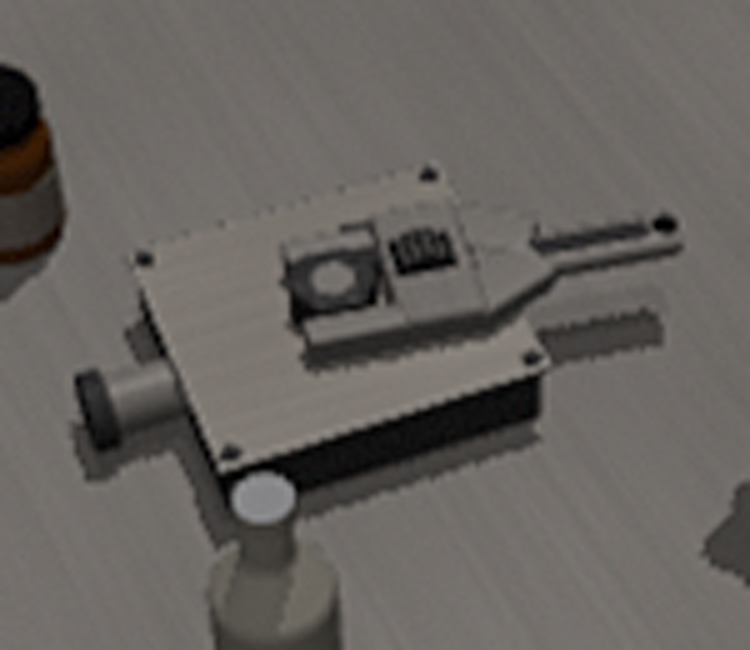

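```bash
python3 - <<'E'
from h import *
t=eyes.camera("top");c=t
P=lambda x,y,z:ray_plane(c,(x/3.7+270-.4,y/3.7+100-.4),z)
hole=P(138,545,.062);worm=P(203,343,.074);print(hole,worm)
d=worm-hole;print("hole-worm yaw",np.degrees(np.arctan2(d[1],d[0])),"corr",np.degrees(np.arctan2(-8,128)),np.hypot(*d[:2]))
for a,b in(((122,365),(250,390)),((137,298),(267,325))):
  d=P(*a,.065)-P(*b,.065);print("edge yaw",np.degrees(np.arctan2(d[1],d[0]))-90)
bc=P(208,264,.067);print("bung",bc);d=bc-hole;print(np.degrees(np.arctan2(d[1],d[0])),np.hypot(*d[:2]))
sc=[P(*p,.045) for p in((109,134),(332,157),(309,409),(81,386))]
print(np.mean(sc,0)); 
for a,b in((3,0),(2,1)): d=sc[b]-sc[a];print("trap yaw",np.degrees(np.arctan2(d[1],d[0])))
for a,b in((1,0),(2,3)): d=sc[b]-sc[a];print("trap yaw",np.degrees(np.arctan2(d[1],d[0]))-90)
im=t["color"][150:200,300:345];cv2.imwrite("pics/t25b.png",cv2.resize(im[:,:,::-1],None,fx=12,fy=12,interpolation=cv2.INTER_CUBIC))
E
```

```text
[0.45767723 0.03223762 0.062     ] [ 0.57744264 -0.00474179  0.074     ]
hole-worm yaw -17.158873678021635 corr -3.576334374997351 0.1253444417180615
edge yaw -10.360709722857706
edge yaw -11.059997994892043
bung [ 0.62715923 -0.00755717  0.067     ]
-13.213824087725547 0.17409127994791848
[ 0.62839859 -0.00837747  0.045     ]
trap yaw -5.151735646698399
trap yaw -5.166130697772352
trap yaw -5.042745607736322
trap yaw -5.011388280837039
```

View pics/t25b.png

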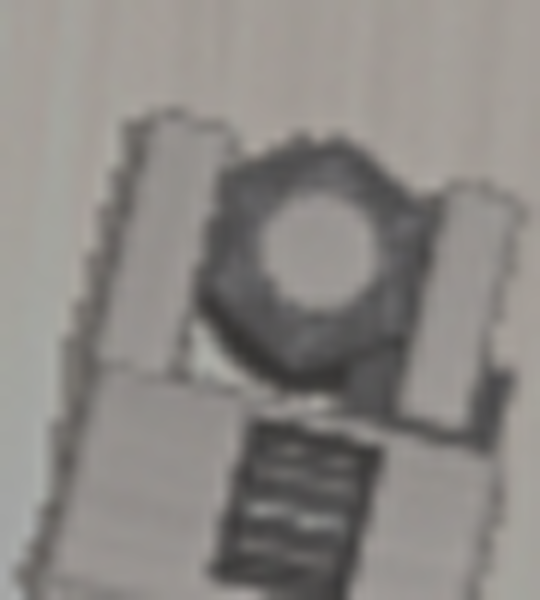

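```bash
python3 -m crank '{"dr":[[0,0,-0.02],[0,0,-0.035],[0,0,-0.035],[0,0,-0.035],[0,0,-0.035],[0,0,-0.035]],"travel":[[-0.06,0,0],[-0.12,0,0],[-0.18,0,0.05],[-0.18,0,0.09],[-0.18,0,0.09],[-0.18,0,0.09]],"hand":[0.05,0.05,0.05,0.05,0.05,0.05]}'
python3 - <<'E'
from h import *
o=bot.get_obs(); c=eyes.camera("wrist"); crop(c["color"],170,100,470,400,2,"pics/w26.png");print(o["ft_force"],o["eef_pos"])
E
```

```text
clock: 32.38
eef_pos: [0.4853, 0.0286, 0.1109]
tool_rot: [0.12, 0.993, -0.0, 0.0]
ft_force: [-0.4, 0.1, 0.5]
grip_width: 0.0502
[-0.41103303  0.11848236  0.494369  ] [0.48531472 0.02860753 0.11085463]
```

View pics/w26.png

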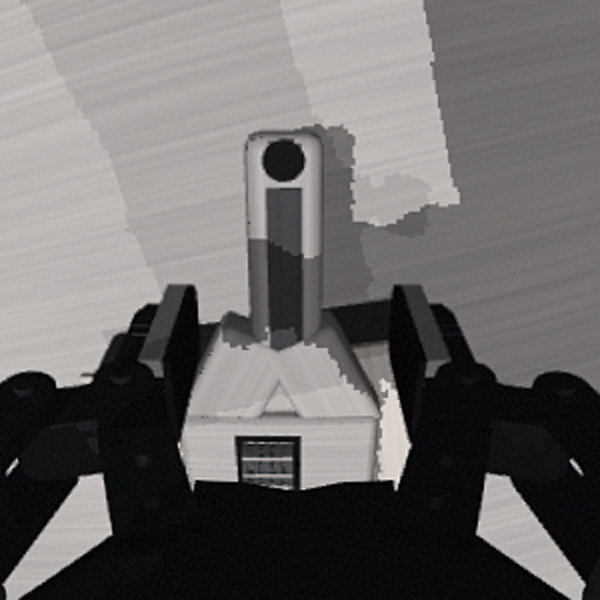

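```bash
python3 -m crank '{"dr":[[0,0,0],[0,0,0],[0,0,0],[0,0,0],[0,0,0]],"travel":[[0,0,0.03],[0,0,0.05],[0,0,0.058],[0,0.002,0.058],[0,0.004,0.058]],"hand":[0.045,0.042,0.042,0.042,0.042]}'
python3 -m crank '{"dr":[[0,0,0],[0,0,0]],"travel":[[0,0.0005,0],[0,0.001,0]],"hand":[0.042,0.042]}'
python3 -m crank '{"dr":[[0,0,0],[0,0,0]],"travel":[[0,0.0005,0],[0,0.001,0]],"hand":[0.042,0.042]}'
```

```text
clock: 33.05
eef_pos: [0.4871, 0.0329, 0.0538]
tool_rot: [0.12, 0.993, 0.0, 0.002]
ft_force: [-0.4, 0.0, -0.8]
grip_width: 0.042
clock: 33.3
eef_pos: [0.4867, 0.0332, 0.0529]
tool_rot: [0.12, 0.993, -0.001, 0.001]
ft_force: [0.0, -1.9, 1.1]
grip_width: 0.0419
clock: 33.55
eef_pos: [0.4866, 0.0336, 0.0526]
tool_rot: [0.12, 0.993, -0.001, 0.001]
ft_force: [-0.6, -5.0, 3.4]
grip_width: 0.0417
```

```bash
python3 -m crank '{"dr":[[0,0,0],[0,0,0]],"travel":[[0,0.0005,0],[0,0.0005,0]],"hand":[0.042,0.042]}'
python3 -m crank '{"dr":[[0,0,0],[0,0,0]],"travel":[[0,0.0005,0],[0,0.0005,0]],"hand":[0.042,0.042]}'
python3 -c "
from h import *
o=bot.get_obs();R=Rn.from_quat(o['tool_rot']).as_matrix();print(R.T@o['ft_force'],R.T@o['ft_torque'])"
```

```text
clock: 33.8
eef_pos: [0.4866, 0.0339, 0.0526]
tool_rot: [0.12, 0.993, -0.001, 0.001]
ft_force: [-1.0, -6.2, 3.4]
grip_width: 0.042
clock: 34.05
eef_pos: [0.4866, 0.0342, 0.0525]
tool_rot: [0.12, 0.993, -0.002, 0.0]
ft_force: [-0.4, -6.5, 4.0]
grip_width: 0.042
[-1.15911    -6.42654545 -3.96721648] [ 1.42448837 -0.20010864 -0.07351786]
```

```bash
python3 -m crank '{"dr":[[0,0,0],[0,0,0]],"travel":[[0,0.0005,0],[0,0.0005,0]],"hand":[0.042,0.042]}'
python3 -m crank '{"dr":[[0,0,0],[0,0,0]],"travel":[[0,0.0005,0],[0,0.0005,0]],"hand":[0.042,0.042]}'
python3 - <<'E'
from ang import *
o=bot.get_obs(); c=eyes.camera("wrist"); crop(c["color"],170,100,470,400,2,"pics/w27.png");print(o["ft_force"],o["eef_pos"])
E
```

```text
clock: 34.3
eef_pos: [0.4867, 0.0347, 0.0525]
tool_rot: [0.12, 0.993, -0.002, 0.0]
ft_force: [-0.4, -5.9, 4.2]
grip_width: 0.0422
clock: 34.55
eef_pos: [0.4868, 0.035, 0.0525]
tool_rot: [0.12, 0.993, -0.002, 0.0]
ft_force: [-0.6, -5.9, 4.1]
grip_width: 0.042
[-0.5563071  -5.90461463  4.10317359] [0.4867747  0.03504991 0.05252462]
```

View pics/w27.png

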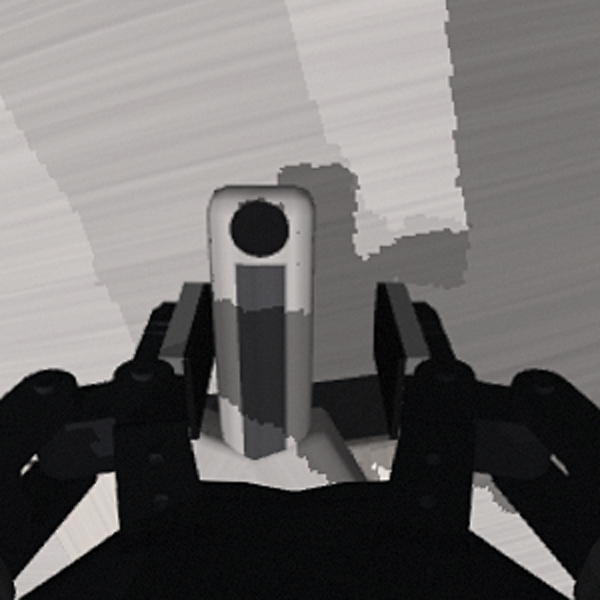

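```bash
python3 -m crank '{"dr":[[0,0,0.004],[0,0,0.007]],"travel":[[0,0.0005,0],[0,0.001,0]],"hand":[0.042,0.042]}'
python3 -m crank '{"dr":[[0,0,0.004],[0,0,0.007]],"travel":[[0,0.0005,0],[0,0.001,0]],"hand":[0.042,0.042]}'
```

```text
clock: 34.85
eef_pos: [0.4871, 0.036, 0.0525]
tool_rot: [0.124, 0.992, -0.002, 0.0]
ft_force: [-1.3, -7.1, 4.3]
grip_width: 0.0421
clock: 35.1
eef_pos: [0.4874, 0.037, 0.0525]
tool_rot: [0.127, 0.992, -0.002, 0.001]
ft_force: [0.6, -6.2, 3.7]
grip_width: 0.0419
```

```bash
python3 - <<'E'
from ang import *
o=bot.get_obs(); c=eyes.camera("wrist"); crop(c["color"],170,100,470,400,2,"pics/w28.png");R=Rn.from_quat(o['tool_rot']).as_matrix();print(R.T@o["ft_force"])
t=eyes.camera("top");crop(t["color"],270,100,370,260,3.7,"pics/t28.png")
s=eyes.camera("scene");crop(s["color"],260,180,360,250,7,"pics/s28.png")
im=c["color"][180:230,275:330].mean(2); 
m=(c["color"].max(2)<40).astype(np.uint8);m[:, :280]=0;m[:,320:]=0;m[:195]=0;m[235:]=0
n,l,st,ce=cv2.connectedComponentsWithStats(m)
for i in range(1,n):
  if st[i,4]>100: print(st[i],ce[i]); ang(c,o,ce[i],ce[i]+[0,90])
E
```

```text
[-2.13593809 -5.85345893 -3.64708322]
[286 201  28  27 596] [299.31543624 213.95973154]
hole [0.4589 0.0356 0.062 ] ang hole-bung -14.898822836819633 groove -16.13398024146605 r 0.17546076586655246
```

View pics/t28.png

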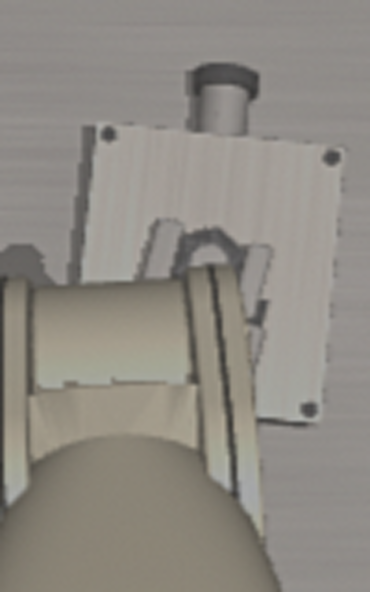

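View pics/s28.png

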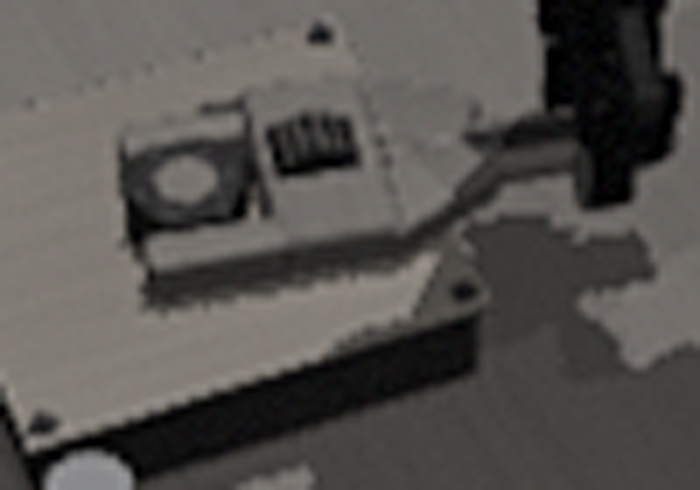

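```bash
cat > f.py <<'E'
from h import *
o=bot.get_obs();R=Rn.from_quat(o['tool_rot']).as_matrix();print((R.T@o['ft_force']).round(2))
E
for k in 1; do python3 -m crank '{"dr":[[0,0,0.004],[0,0,0.004]],"travel":[[0,0.0006,0],[0,0.0006,0]],"hand":[0.042,0.042]}';python3 f.py; done
python3 -m crank '{"dr":[[0,0,0.004],[0,0,0.004]],"travel":[[0,0.0006,0],[0,0.0006,0]],"hand":[0.042,0.042]}';python3 f.py
```

```text
clock: 35.5
eef_pos: [0.4876, 0.0376, 0.0525]
tool_rot: [0.129, 0.992, -0.002, 0.001]
ft_force: [1.2, -6.4, 4.3]
grip_width: 0.0417
[-2.77 -5.91 -4.29]
clock: 35.75
eef_pos: [0.4877, 0.0382, 0.0526]
tool_rot: [0.131, 0.991, -0.002, 0.001]
ft_force: [-1.0, -6.0, 3.4]
grip_width: 0.042
[-0.63 -6.01 -3.34]
```

```bash
python3 -m crank '{"dr":[[0,0,0],[0,0,0],[0,0,0],[0,0,0],[0,0,0],[0,0,0],[0,0,0]],"travel":[[0,-0.007,0],[0,-0.007,-0.03],[0,-0.007,-0.08],[-0.04,-0.007,-0.12],[-0.1,-0.007,-0.12],[-0.16,-0.007,-0.12],[-0.18,-0.007,-0.12]],"hand":[0.045,0.045,0.045,0.045,0.045,0.045,0.045]}'
python3 - <<'E'
from h import *
o=bot.get_obs(); c=eyes.camera("wrist"); cv2.imwrite("pics/w29.png",c["color"][:,:,::-1]);print(o["ft_force"],o["eef_pos"])
E
```

```text
clock: 36.62
eef_pos: [0.6618, -0.0143, 0.1706]
tool_rot: [0.131, 0.991, 0.001, -0.0]
ft_force: [0.0, 1.2, 0.2]
grip_width: 0.045
[0.04563405 1.21715711 0.23706344] [ 0.66179339 -0.01431489  0.1705531 ]
```

View pics/w29.png

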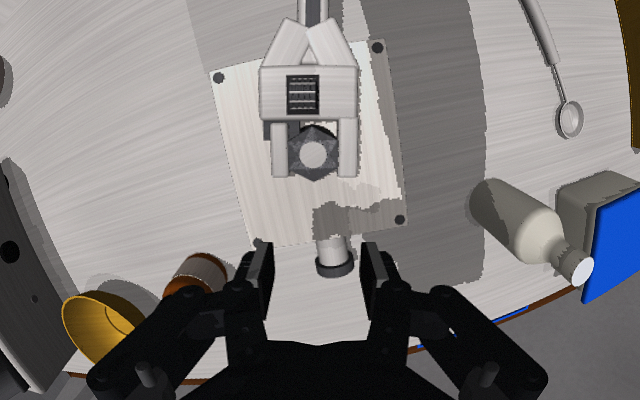

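```bash
python3 - <<'E'
from h import *
o=bot.get_obs(); c=eyes.camera("wrist"); crop(c["color"],255,10,365,190,4.4,"pics/w29c.png".replace("c.","c."))
crop(c["color"],250,60,370,190,5.5,"pics/w29d.png")
E
```

```text
(no output)
```

View pics/w29d.png

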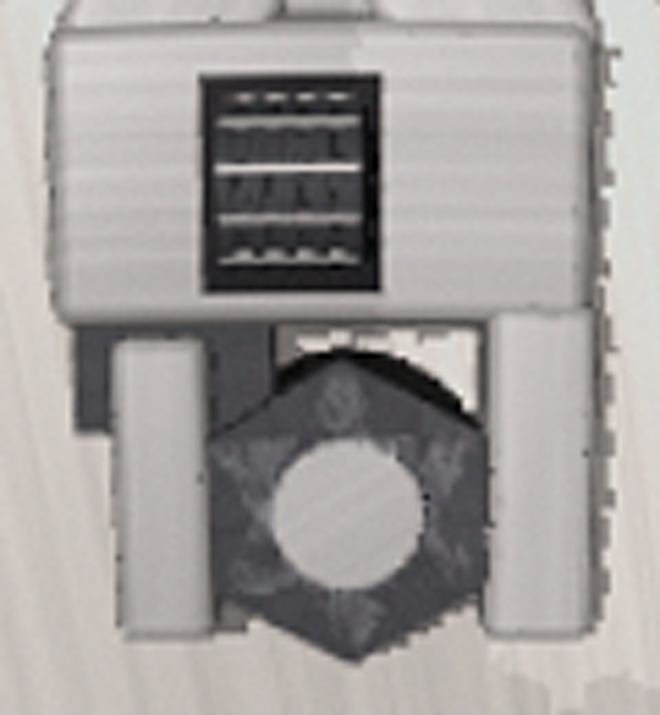

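```bash
python3 - <<'E'
from h import *
o=bot.get_obs(); c=eyes.camera("wrist")
q=lambda p:(p[0]/5.5+250-.4,p[1]/5.5+60-.4)
f=lambda a,b:np.degrees(np.arctan2(b[1]-a[1],b[0]-a[0]))
H=[wray(c,o,q(p),.067) for p in((345,357),(355,662),(212,435),(483,430))]
print("corner axis",f(H[0],H[1]),np.linalg.norm(H[0]-H[1]),"UL-T",f(H[2],H[0]),"UR-T",f(H[3],H[0]))
W=[wray(c,o,q(p),.065) for p in((208,350),(213,625),(487,320),(487,625),(60,320),(590,310),(60,30),(588,28))]
print("slid face",f(W[0],W[1]),"fixed face",f(W[2],W[3]),"front",f(W[4],W[5])-90,"rear",f(W[6],W[7])-90)
g=cv2.cvtColor(c["color"],cv2.COLOR_RGB2GRAY); S=[]
for x,y in((218,78),(377,48),(400,220)):
  w=g[y-8:y+9,x-8:x+9]; m=w<90; ys,xs=np.nonzero(m); S.append(wray(c,o,(x-8+xs.mean(),y-8+ys.mean()),.045)); print(xs.mean(),ys.mean(),m.sum(),S[-1].round(4))
print("trap", f(S[0],S[1])-90, f(S[1],S[2]), np.linalg.norm(S[0]-S[1]),np.linalg.norm(S[1]-S[2]))
print("ring",wray(c,o,q((348,513)),.067), "trap centre",(S[0]+S[2])/2)
print("opening", np.linalg.norm(W[0]-W[2]), np.linalg.norm(W[1]-W[3]))
E
```

```text
corner axis -13.435146107609159 0.04581968424602345 UL-T 105.1056598934495 UR-T -133.09759947045015
slid face -15.267242215858982 fixed face -14.288448549615351 front -14.285845377849895 rear -15.335463532763
8.179775280898877 8.674157303370787 89 [ 0.5426 -0.0722  0.045 ]
8.135922330097088 8.436893203883495 103 [0.5548 0.0675 0.045 ]
7.341463414634147 8.426829268292684 82 [0.7146 0.0534 0.045 ]
trap -4.99639122220384 -5.055061269567207 0.14026078243874082 0.1604452645951879
ring [ 0.62635688 -0.00857021  0.067     ] trap centre [ 0.62861331 -0.00940099  0.045     ]
opening 0.04079283041607676 0.041335431688094504
```

```bash
python3 - <<'E'
from h import *
o=bot.get_obs(); c=eyes.camera("wrist");R=Rn.from_quat(o["tool_rot"]).as_matrix()
q=lambda p:(p[0]/5.5+250-.4,p[1]/5.5+60-.4)
X=wray(c,o,q((288,195)),.072);print(X,R.T@(X-o["eef_pos"]))
X=wray(c,o,q((291,185)),.065);print(X,R.T@(X-o["eef_pos"]))
t=np.radians(-14.5);x=np.array([np.cos(t),np.sin(t)]);y=np.array([-x[1],x[0]])
X=np.r_[np.array([.6283,-.009])-.044*x-.008*y,.074];print("model",X,R.T@(X-o["eef_pos"]))
E
```

```text
[ 0.57772852 -0.00398709  0.072     ] [ 0.08124975 -0.01186139  0.09894322]
[ 0.57632893 -0.00349892  0.065     ] [ 0.08271328 -0.01175647  0.10594638]
model [ 0.58369846 -0.00572846  0.074     ] [ 0.07503665 -0.01199158  0.09693   ]
```

```bash
python3 -m crank '{"dr":[[0,0,0],[0,0,0],[0,0,0],[0,0,0],[0,0,0],[0,0,0],[0,0,0]],"travel":[[0.04,-0.006,0.02],[0.085,-0.0118,0.05],[0.085,-0.0118,0.07],[0.085,-0.0118,0.085],[0.085,-0.0118,0.092],[0.085,-0.0118,0.095],[0.085,-0.0118,0.095]],"hand":[0,0,0,0,0,0,0]}'
python3 - <<'E'
from h import *
o=bot.get_obs(); c=eyes.camera("wrist"); crop(c["color"],170,130,470,400,2.5,"pics/w30.png");print(o["ft_force"],o["eef_pos"])
E
```

```text
clock: 37.7
eef_pos: [0.5753, -0.0033, 0.0777]
tool_rot: [0.131, 0.991, -0.0, 0.001]
ft_force: [0.1, -0.0, -0.6]
grip_width: 0.0003
[ 0.13910958 -0.01010593 -0.62556725] [ 0.57526413 -0.00325526  0.07774141]
```

View pics/w30.png

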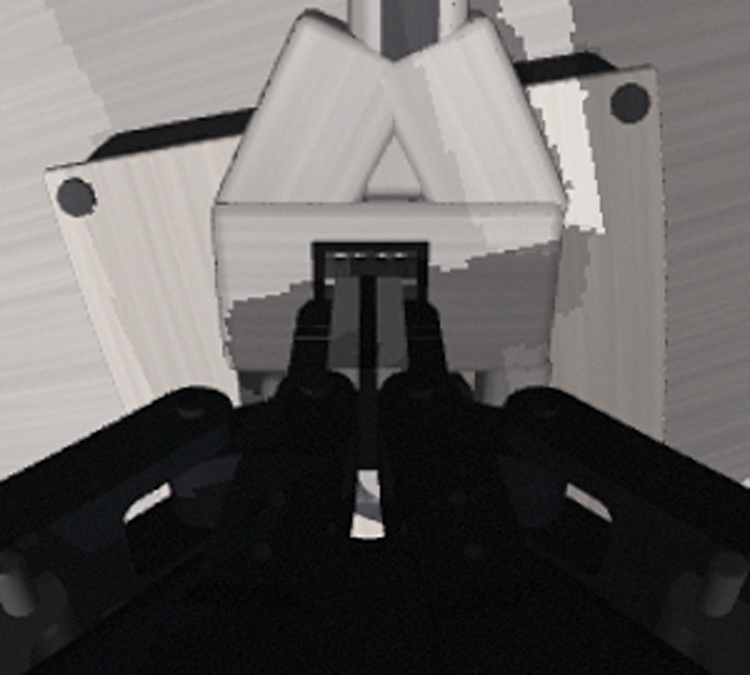

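```bash
python3 - <<'E'
from h import *
o=bot.get_obs(); c=eyes.camera("wrist");R=Rn.from_quat(o["tool_rot"]).as_matrix()
for p,z in(((371,243),.065),((368,278),.0777),((312,243),.065),((429,243),.065)):
  X=wray(c,o,(p[0]/2.5+170-.3,p[1]/2.5+130-.3),z);print((R.T@(X-o["eef_pos"])*1000).round(1))
E
python3 -m crank '{"dr":[[0,0,0],[0,0,0],[0,0,0]],"travel":[[0,0,0.003],[0,0,0.0045],[0,0,0.0045]],"hand":[0,0,0]}'
```

```text
[10.4  0.3 12.8]
[ 8.2 -0.4  0.2]
[ 10.4 -12.8  12.8]
[10.4 13.1 12.8]
clock: 38.17
eef_pos: [0.5749, -0.0033, 0.0739]
tool_rot: [0.131, 0.991, -0.0, 0.001]
ft_force: [-1.9, -0.6, 6.2]
grip_width: -0.0001
```

```bash
python3 -m crank '{"dr":[[0,0,0],[0,0,0],[0,0,0],[0,0,0]],"travel":[[0,0,0.001],[0,0,0.001],[-0.002,0,0.001],[-0.005,0,0.001]],"hand":[0,0,0,0]}'; python3 f.py
python3 -m crank '{"dr":[[0,0,0],[0,0,0],[0,0,0]],"travel":[[-0.002,0,0],[-0.005,0,0],[-0.007,0,0]],"hand":[0,0,0]}';python3 f.py
python3 - <<'E'
from h import *
o=bot.get_obs(); c=eyes.camera("wrist"); crop(c["color"],170,130,470,400,2.5,"pics/w31.png");print(o["ft_force"],o["eef_pos"])
E
```

```text
clock: 38.67
eef_pos: [0.5762, -0.0036, 0.0737]
tool_rot: [0.131, 0.991, 0.0, -0.002]
ft_force: [-12.2, 1.9, 18.7]
grip_width: 0.0
[ 12.34  -1.33 -18.68]
clock: 39.05
eef_pos: [0.581, -0.0051, 0.0736]
tool_rot: [0.13, 0.991, 0.0, -0.004]
ft_force: [-17.0, 3.0, 20.3]
grip_width: 0.0001
[ 17.37  -1.5  -20.14]
[-17.00053614   3.00291109  20.2943518 ] [ 0.5809903  -0.00505796  0.07364149]
```

View pics/w31.png

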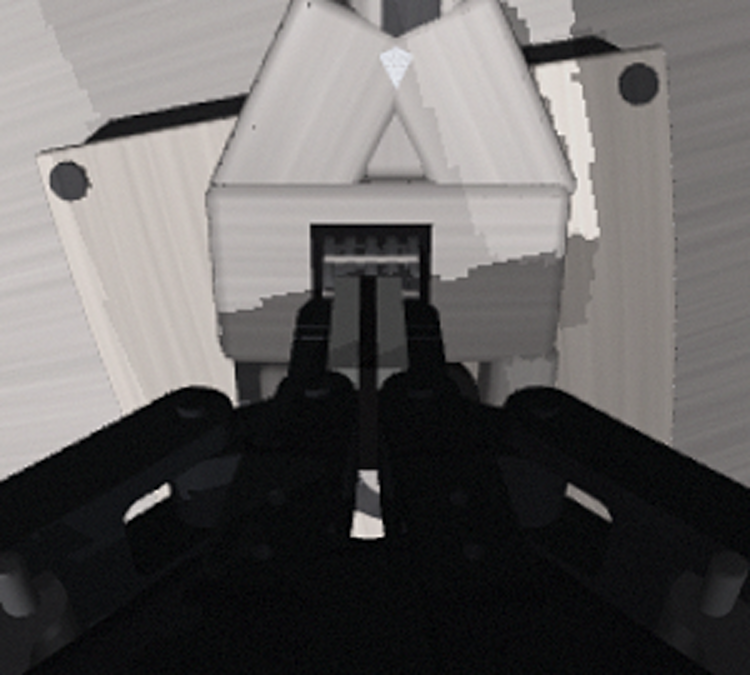

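```bash
python3 -m crank '{"dr":[[0,0,0],[0,0,0],[0,0,0],[0,0,0],[0,0,0],[0,0,0]],"travel":[[0.004,0,0],[0.004,0,-0.005],[0.0,0,-0.05],[-0.04,0.01,-0.095],[-0.073,0.0118,-0.095],[-0.073,0.0118,-0.095]],"hand":[0,0,0.02,0.045,0.045,0.045]}'
python3 - <<'E'
from h import *
o=bot.get_obs(); c=eyes.camera("wrist"); crop(c["color"],250,60,370,190,5.5,"pics/w32d.png");cv2.imwrite("pics/w32.png",c["color"][:,:,::-1]);print(o["ft_force"],o["eef_pos"])
E
```

```text
clock: 39.85
eef_pos: [0.6617, -0.0143, 0.1664]
tool_rot: [0.131, 0.991, -0.0, 0.001]
ft_force: [0.4, -0.1, -0.8]
grip_width: 0.0451
[ 0.39818769 -0.14041384 -0.83538689] [ 0.66166325 -0.01432452  0.16643906]
```

View pics/w32d.png

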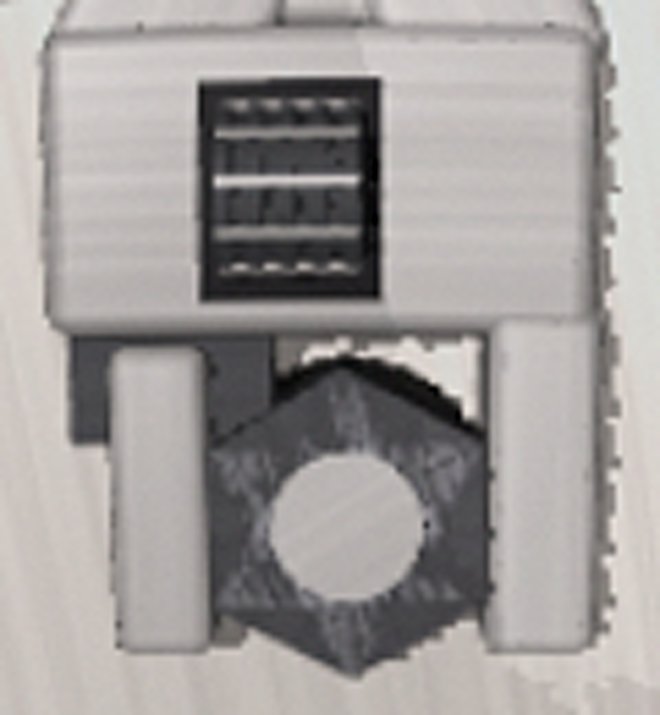

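View pics/w32.png

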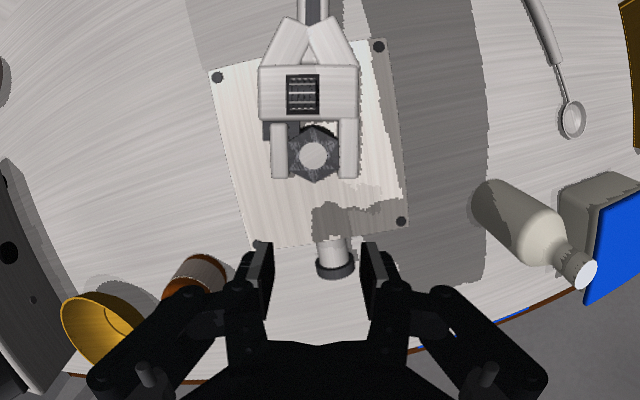

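```bash
python3 - <<'E'
from h import *
o=bot.get_obs(); c=eyes.camera("wrist")
q=lambda p:(p[0]/5.5+250-.4,p[1]/5.5+60-.4)
f=lambda a,b:np.degrees(np.arctan2(b[1]-a[1],b[0]-a[0]))
P=[(343,368),(483,440),(487,612),(355,677),(215,605),(210,448)]
H=np.array([wray(c,o,q(p),.067) for p in P])
ctr=H.mean(0);ring=wray(c,o,q((348,526)),.067);print(ctr,ring)
a=[(np.degrees(np.arctan2(h[1]-ctr[1],h[0]-ctr[0]))) for h in H];print(np.round(a,1)); m=[((x+13.8+30)%60)-30-13.8 for x in a];print(np.round(m,1),np.mean(m))
W=[wray(c,o,q(p),.065) for p in((205,360),(209,640),(487,335),(487,640),(55,325),(595,322),(50,35),(595,35),(112,360),(120,640))]
print("slid",f(W[0],W[1]),"fixed",f(W[2],W[3]),"front",f(W[4],W[5])-90,"rear",f(W[6],W[7])-90,"slid outer",f(W[8],W[9]))
print("opening",np.linalg.norm(W[0]-W[2]),np.linalg.norm(W[1]-W[3]))
g=cv2.cvtColor(c["color"],cv2.COLOR_RGB2GRAY); S=[]
for x,y in((218,78),(378,47),(401,222)):
  w=g[y-8:y+9,x-8:x+9]; ys,xs=np.nonzero(w<90); S.append(wray(c,o,(x-8+xs.mean(),y-8+ys.mean()),.045))
print("trap", f(S[0],S[1])-90, f(S[1],S[2]))
E
```

```text
[ 0.62647085 -0.00877984  0.067     ] [ 0.62642438 -0.00888257  0.067     ]
[ 166.8  108.3   42.6  -13.   -74.3 -135.3]
[-13.2 -11.7 -17.4 -13.  -14.3 -15.3] -14.150983385753591
slid -15.5221204246389 fixed -14.242534656518423 front -15.026240226767001 rear -15.557277774246728 slid outer -15.392344180577497
opening 0.04044112996687484 0.04126938657029204
trap -4.900222117275419 -5.05284823900667
```

```bash
python3 - <<'E'
from h import *
o=bot.get_obs();R=Rn.from_quat(o["tool_rot"]).as_matrix()
print(R.T@(np.array([.486,.0312,.054])-o["eef_pos"]))
E
```

```text
[ 0.17850199 -0.00126823  0.11198168]
```

```bash
python3 -m crank '{"dr":[[0,0,0],[0,0,0],[0,0,0],[0,0,0],[0,0,0],[0,0,0],[0,0,0],[0,0,0],[0,0,0]],"travel":[[0.06,-0.001,0],[0.12,-0.001,0],[0.1785,-0.001,0.02],[0.1785,-0.001,0.06],[0.1785,-0.001,0.09],[0.1785,-0.001,0.105],[0.1785,-0.001,0.111],[0.1785,0.001,0.111],[0.1785,0.003,0.111]],"hand":[0.042,0.042,0.042,0.042,0.042,0.042,0.042,0.042,0.042]}'; python3 f.py
python3 -m crank '{"dr":[[0,0,0],[0,0,0]],"travel":[[0,0.001,0],[0,0.001,0]],"hand":[0.042,0.042]}'; python3 f.py
python3 -m crank '{"dr":[[0,0,0],[0,0,0]],"travel":[[0,0.001,0],[0,0.001,0]],"hand":[0.042,0.042]}'; python3 f.py
```

```text
clock: 41.08
eef_pos: [0.489, 0.0355, 0.0567]
tool_rot: [0.131, 0.991, 0.0, 0.001]
ft_force: [0.1, 0.6, 0.8]
grip_width: 0.0422
[ 0.08  0.61 -0.77]
clock: 41.32
eef_pos: [0.4887, 0.0364, 0.0562]
tool_rot: [0.131, 0.991, -0.0, 0.001]
ft_force: [-0.4, -0.0, 0.5]
grip_width: 0.042
[ 0.42 -0.13 -0.47]
clock: 41.58
eef_pos: [0.4886, 0.0372, 0.0559]
tool_rot: [0.131, 0.991, -0.0, 0.0]
ft_force: [-0.1, -0.2, -0.4]
grip_width: 0.0419
[ 0.02 -0.2   0.37]
```

```bash
for i in 1; do python3 -m crank '{"dr":[[0,0,0],[0,0,0]],"travel":[[0,0.0007,0],[0,0.0007,0]],"hand":[0.042,0.042]}'|sed -n '2p'; python3 f.py
python3 -m crank '{"dr":[[0,0,0],[0,0,0]],"travel":[[0,0.0005,0],[0,0.0005,0]],"hand":[0.042,0.042]}'|sed -n '2p'; python3 f.py
python3 -m crank '{"dr":[[0,0,0],[0,0,0]],"travel":[[0,0.0005,0],[0,0.0005,0]],"hand":[0.042,0.042]}'|sed -n '2p'; python3 f.py; done
```

```text
eef_pos: [0.4886, 0.0375, 0.0558]
[ 0.29 -2.98 -0.83]
eef_pos: [0.4886, 0.0378, 0.0558]
[-0.1  -3.33 -1.97]
eef_pos: [0.4887, 0.0382, 0.0558]
[-0.62 -5.03 -1.27]
```

```bash
python3 -m crank '{"dr":[[0,0,0],[0,0,0]],"travel":[[0,0.0004,0],[0,0.0004,0]],"hand":[0.042,0.042]}'|sed -n '2p'; python3 f.py
python3 -m crank '{"dr":[[0,0,0],[0,0,0]],"travel":[[0,0.0004,0],[0,0.0004,0]],"hand":[0.042,0.042]}'|sed -n '2p'; python3 f.py
```

```text
eef_pos: [0.4888, 0.0386, 0.0557]
[ 0.61 -4.78 -1.25]
eef_pos: [0.4889, 0.039, 0.0558]
[ 0.28 -5.54 -1.16]
```

```bash
python3 -m crank '{"dr":[[0,0,0.003],[0,0,0.006]],"travel":[[0,0.0004,0],[0,0.0008,0]],"hand":[0.042,0.042]}'|sed -n '2p'; python3 f.py
python3 -m crank '{"dr":[[0,0,0.003],[0,0,0.006]],"travel":[[0,0.0004,0],[0,0.0008,0]],"hand":[0.042,0.042]}'|sed -n '2p'; python3 f.py
python3 -m crank '{"dr":[[0,0,0.003],[0,0,0.006]],"travel":[[0,0.0004,0],[0,0.0008,0]],"hand":[0.042,0.042]}'|sed -n '2p'; python3 f.py
```

```text
eef_pos: [0.4891, 0.0397, 0.0558]
[ 0.13 -6.59 -2.49]
eef_pos: [0.4893, 0.04, 0.0558]
[ 0.24 -8.38 -1.93]
eef_pos: [0.4895, 0.0403, 0.0557]
[-1.35 -8.87 -2.27]
```

```bash
python3 -m crank '{"dr":[[0,0,0],[0,0,0],[0,0,0],[0,0,0],[0,0,0],[0,0,0],[0,0,0],[0,0,0]],"travel":[[0,-0.003,0],[0,-0.007,0],[0,-0.007,-0.04],[0,-0.007,-0.09],[-0.06,-0.007,-0.12],[-0.12,-0.007,-0.12],[-0.178,-0.007,-0.12],[-0.178,-0.007,-0.12]],"hand":[0.042,0.045,0.045,0.045,0.045,0.045,0.045,0.045]}'
python3 - <<'E'
from h import *
o=bot.get_obs(); c=eyes.camera("wrist"); crop(c["color"],250,60,370,190,5.5,"pics/w33d.png");cv2.imwrite("pics/w33.png",c["color"][:,:,::-1]);print(o["ft_force"],o["eef_pos"])
E
```

```text
clock: 44.58
eef_pos: [0.6618, -0.0146, 0.1716]
tool_rot: [0.14, 0.99, 0.0, -0.001]
ft_force: [-0.9, -0.5, -0.8]
grip_width: 0.0448
[-0.88066599 -0.50046537 -0.76123184] [ 0.66175192 -0.01460303  0.17163235]
```

View pics/w33d.png

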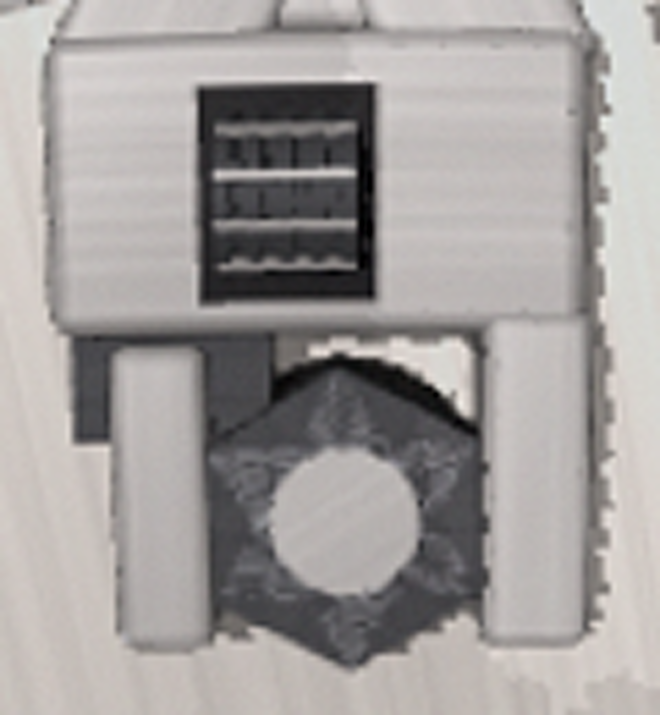

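```bash
python3 - <<'E'
from h import *
o=bot.get_obs();R=Rn.from_quat(o["tool_rot"]).as_matrix();c=eyes.camera("wrist")
print(R.T@(np.array([.575,-.0026,.0775])-o["eef_pos"]),np.degrees(np.arctan2(-R[1,0],-R[0,0])))
q=lambda p:(p[0]/5.5+250-.4,p[1]/5.5+60-.4)
f=lambda a,b:np.degrees(np.arctan2(b[1]-a[1],b[0]-a[0]))
W=[wray(c,o,q(p),.065) for p in((205,360),(211,640),(482,335),(484,640),(60,325),(590,320),(55,38),(585,35),(112,360),(120,640))]
print("slid",f(W[0],W[1]),"fixed",f(W[2],W[3]),"front",f(W[4],W[5])-90,"rear",f(W[6],W[7])-90,"slid outer",f(W[8],W[9]))
H=np.array([wray(c,o,q(p),.067) for p in [(340,366),(475,435),(483,600),(352,668),(218,598),(210,447)]])
ctr=H.mean(0);a=[(np.degrees(np.arctan2(h[1]-ctr[1],h[0]-ctr[0]))) for h in H];m=[((x+13.8+30)%60)-30-13.8 for x in a];print(np.round(m,1),np.mean(m))
print("slotc",R.T@(wray(c,o,q((287,192)),.065)-o["eef_pos"]))
E
```

```text
[ 0.08410281 -0.01255345  0.095507  ] -16.100302773024648
slid -16.13848704605687 fixed -14.954564125480958 front -15.847700293891847 rear -16.2827468176676 slid outer -16.411564891950885
[-14.  -12.1 -16.9 -14.2 -14.6 -15.1] -14.478940898898445
slotc [ 0.08169126 -0.01243995  0.10799885]
```

```bash
python3 -m crank '{"dr":[[0,0,0],[0,0,0],[0,0,0],[0,0,0],[0,0,0],[0,0,0],[0,0,0]],"travel":[[0.04,-0.006,0.02],[0.085,-0.0125,0.05],[0.085,-0.0125,0.07],[0.085,-0.0125,0.087],[0.085,-0.0125,0.095],[0.085,-0.0125,0.098],[0.085,-0.0125,0.098]],"hand":[0,0,0,0,0,0,0]}'; python3 f.py
python3 -m crank '{"dr":[[0,0,0],[0,0,0]],"travel":[[0,0,0.001],[0,0,0.001]],"hand":[0,0]}';python3 f.py
```

```text
clock: 45.55
eef_pos: [0.574, -0.0023, 0.0786]
tool_rot: [0.14, 0.99, -0.0, 0.001]
ft_force: [1.1, -0.6, 0.4]
grip_width: 0.0001
[-1.26 -0.31 -0.36]
clock: 45.8
eef_pos: [0.5741, -0.0025, 0.0772]
tool_rot: [0.14, 0.99, -0.0, 0.001]
ft_force: [0.9, -0.6, -0.2]
grip_width: 0.0002
[-1.04 -0.28  0.23]
```

```bash
python3 -m crank '{"dr":[[0,0,0],[0,0,0],[0,0,0]],"travel":[[-0.001,0,0.003],[-0.001,0,0.0045],[-0.001,0,0.0045]],"hand":[0,0,0]}';python3 f.py
python3 -m crank '{"dr":[[0,0,0],[0,0,0],[0,0,0]],"travel":[[-0.001,0,0],[-0.002,0,0],[-0.002,0,0]],"hand":[0,0,0]}';python3 f.py
```

```text
clock: 46.18
eef_pos: [0.5752, -0.0028, 0.0739]
tool_rot: [0.14, 0.99, -0.0, 0.001]
ft_force: [-3.6, 0.3, 9.2]
grip_width: -0.0002
[ 3.54 -0.7  -9.17]
clock: 46.55
eef_pos: [0.5753, -0.0028, 0.0738]
tool_rot: [0.14, 0.99, 0.0, -0.001]
ft_force: [-7.0, 1.2, 12.6]
grip_width: -0.0
[  7.09  -0.78 -12.59]
```

```bash
python3 -m crank '{"dr":[[0,0,0],[0,0,0]],"travel":[[-0.002,0,-0.0003],[-0.003,0,-0.0003]],"hand":[0,0]}';python3 f.py
python3 -m crank '{"dr":[[0,0,0],[0,0,0]],"travel":[[-0.002,0,-0.0003],[-0.003,0,-0.0003]],"hand":[0,0]}';python3 f.py
```

```text
clock: 46.8
eef_pos: [0.578, -0.0035, 0.0739]
tool_rot: [0.14, 0.99, 0.0, -0.001]
ft_force: [-6.3, 1.0, 10.3]
grip_width: 0.0001
[  6.37  -0.75 -10.25]
clock: 47.05
eef_pos: [0.581, -0.0044, 0.0739]
tool_rot: [0.14, 0.99, 0.0, -0.001]
ft_force: [-6.9, 1.6, 10.1]
grip_width: -0.0002
[  7.09  -0.4  -10.12]
```

```bash
python3 -m crank '{"dr":[[0,0,0],[0,0,0],[0,0,0],[0,0,0],[0,0,0],[0,0,0],[0,0,0],[0,0,0]],"travel":[[0,0,-0.006],[0.009,0,-0.006],[0.009,0,-0.002],[0.009,0,0.0003],[0.009,0,0.0003],[0.007,0,0.0003],[0.005,0,0.0003],[0.003,0,0.0003]],"hand":[0,0,0,0,0,0,0,0]}';python3 f.py
python3 -m crank '{"dr":[[0,0,0],[0,0,0]],"travel":[[-0.002,0,0],[-0.003,0,0]],"hand":[0,0]}';python3 f.py
```

```text
clock: 48.05
eef_pos: [0.5756, -0.0031, 0.0737]
tool_rot: [0.139, 0.99, 0.0, -0.003]
ft_force: [-13.4, 2.7, 18.0]
grip_width: 0.0
[ 13.72  -1.15 -17.88]
clock: 48.3
eef_pos: [0.5777, -0.0038, 0.0737]
tool_rot: [0.139, 0.99, 0.0, -0.004]
ft_force: [-15.0, 3.1, 19.5]
grip_width: -0.0001
[ 15.4  -1.2 -19.4]
```

```bash
python3 -m crank '{"dr":[[0,0,0],[0,0,0],[0,0,0],[0,0,0],[0,0,0],[0,0,0],[0,0,0]],"travel":[[0,0,-0.004],[0,0,-0.02],[0.0,0,-0.06],[-0.04,0.01,-0.097],[-0.078,0.0125,-0.097],[-0.078,0.0125,-0.097],[-0.078,0.0125,-0.097]],"hand":[0,0,0.02,0.045,0.045,0.045,0.045]}'
python3 - <<'E'
from h import *
o=bot.get_obs(); c=eyes.camera("wrist"); crop(c["color"],250,60,370,190,5.5,"pics/w34d.png");cv2.imwrite("pics/w34.png",c["color"][:,:,::-1]);print(o["ft_force"],o["eef_pos"])
E
```

```text
clock: 49.18
eef_pos: [0.6601, -0.0146, 0.1691]
tool_rot: [0.14, 0.99, -0.0, -0.001]
ft_force: [-0.2, -0.2, -0.5]
grip_width: 0.0454
[-0.1998664  -0.21342497 -0.48747554] [ 0.66010851 -0.01457067  0.16906227]
```

View pics/w34d.png

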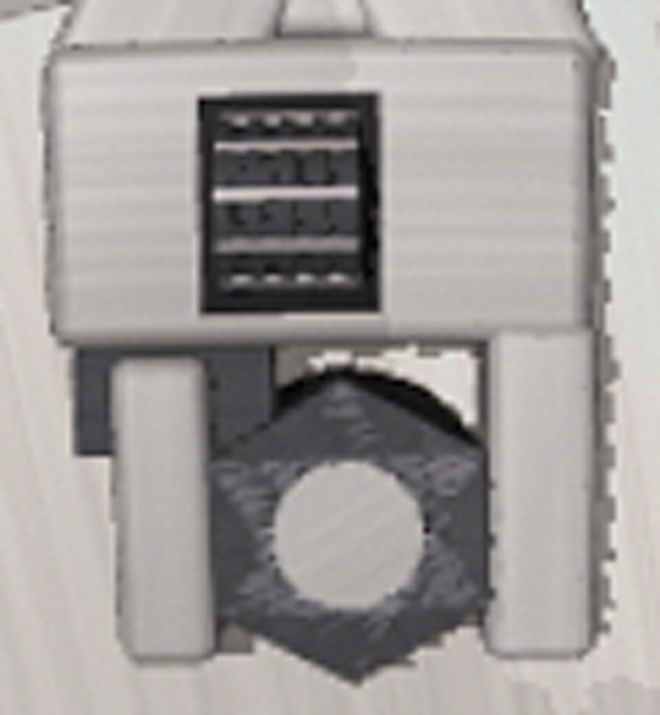

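```bash
python3 - <<'E'
from h import *
o=bot.get_obs();R=Rn.from_quat(o["tool_rot"]).as_matrix();c=eyes.camera("wrist")
q=lambda p:(p[0]/5.5+250-.4,p[1]/5.5+60-.4)
f=lambda a,b:np.degrees(np.arctan2(b[1]-a[1],b[0]-a[0]))
W=[wray(c,o,q(p),.065) for p in((206,372),(213,648),(488,345),(487,648),(60,337),(590,332),(55,48),(585,45),(112,372),(122,650))]
print("slid",f(W[0],W[1]),"fixed",f(W[2],W[3]),"front",f(W[4],W[5])-90,"rear",f(W[6],W[7])-90,"slid outer",f(W[8],W[9]))
H=np.array([wray(c,o,q(p),.067) for p in [(341,378),(480,447),(487,613),(358,683),(218,612),(211,458)]])
ctr=H.mean(0);a=[(np.degrees(np.arctan2(h[1]-ctr[1],h[0]-ctr[0]))) for h in H];m=[((x+13.8+30)%60)-30-13.8 for x in a];print(np.round(m,1),np.mean(m))
print("opening",np.linalg.norm(W[0]-W[2]),np.linalg.norm(W[1]-W[3]))
g=cv2.cvtColor(c["color"],cv2.COLOR_RGB2GRAY)
import itertools
E
```

```text
slid -15.903278698554601 fixed -15.419500336859956 front -15.800516044380572 rear -16.244697454672178 slid outer -16.003894397402302
[-13.3 -12.1 -16.7 -13.  -14.7 -15.4] -14.204401789485068
opening 0.04109651959361876 0.04131119090627282
```

View pics/w34.png

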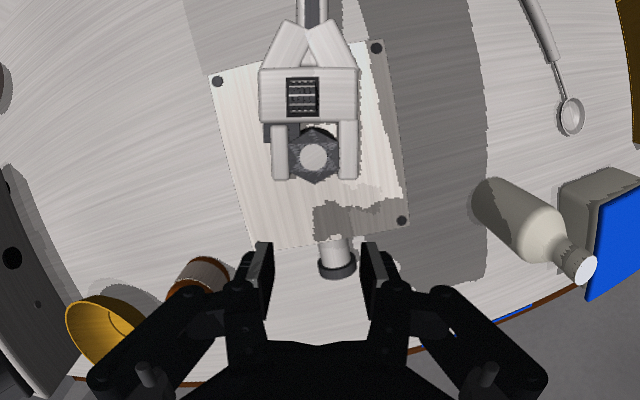

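```bash
python3 - <<'E'
from h import *
class C(dict):pass
o=bot.get_obs();c=eyes.camera("wrist")
f=lambda a,b:np.degrees(np.arctan2(b[1]-a[1],b[0]-a[0]))
q=lambda p:(p[0]/5.5+250-.4,p[1]/5.5+60-.4)
def edge(a,b):
  A=wray(c,o,q(a),.067);B=wray(c,o,q(b),.067); v=f(A,B); return round(((v+13.8+30)%60)-30-13.8,2)
print("UL",edge((225,449),(335,381)),"UR",edge((347,381),(470,442)),"LL",edge((225,617),(350,680)),"LR",edge((365,680),(480,618)))
crop(c["color"],280,110,350,180,9,"pics/w35.png")
# pre-swing picture
import copy
o2=dict(eef_pos=np.array([.58452,-.03761,.08169]),tool_rot=np.array([.975,.224,0,0])/np.hypot(.975,.224))
q2=lambda p:(p[0]/2.4+220-.3,p[1]/2.4+40-.3)
im=cv2.imread("pics/w14.png");cv2.imwrite("pics/w14z.png",cv2.resize(im[140:420,0:420],None,fx=1.9,fy=1.9))
E
```

```text
UL -14.49 UR -12.61 LL -13.88 LR -16.73
```

View pics/w35.png

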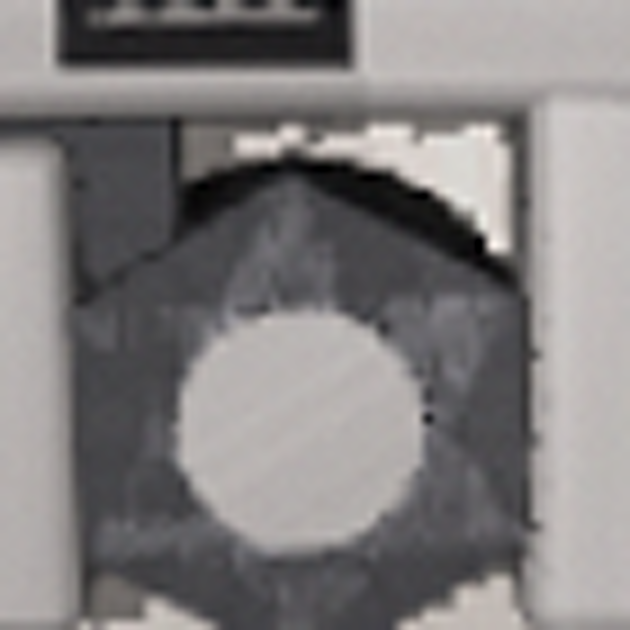

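View pics/w14z.png

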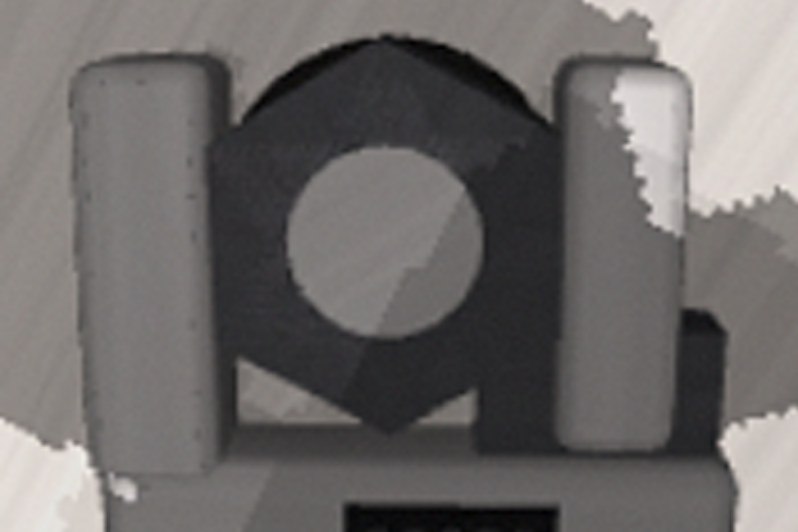

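```bash
cat > ph.py <<'E'
from h import *
from scipy.optimize import brentq
c=eyes.camera("wrist")
def phase(name,eef,yaw,flip,wyaw,q,col,sf,sr,ribs):
    # q pixel map; sf,sr slot rows front/rear ; yaw of tool x
    t=np.radians(yaw); Rm=np.array([[np.cos(t),np.sin(t),0],[np.sin(t),-np.cos(t),0],[0,0,-1]])
    o=dict(eef_pos=np.array(eef),tool_rot=Rn.from_matrix(Rm).as_quat())
    w=np.radians(wyaw);x=np.array([np.cos(w),np.sin(w),0])
    F=wray(c,o,q((col,sf)),.065)@x; B=wray(c,o,q((col,sr)),.065)@x
    ctr=(F+B)/2; out=[]
    for r in ribs:
        g=lambda z:np.hypot(wray(c,o,q((col,r)),z)@x-ctr,z-.060)-.014
        z=None
        zs=np.linspace(.0745,.062,60); v=[g(a) for a in zs]
        for i in range(59):
            if v[i]>0>=v[i+1]: z=brentq(g,zs[i+1],zs[i]);break
        out.append(None if z is None else round(float(np.degrees(np.arctan2(wray(c,o,q((col,r)),z)@x-ctr,z-.060))),1))
    print(name,"slotlen",round((F-B)*1000,1),out)
q5=lambda p:(p[0]/5.5+250-.4,p[1]/5.5+60-.4)
phase("w15",[.4967,-.07315,.1015],25.9,0,26,lambda p:(p[0]/2+170-.25,p[1]/2-.25),320,77,185,[92,133,158,174])
phase("w29",[.6618,-.0143,.1706],180-15.06,1,-14.9,q5,290,292,75,[122,168,218,258])
phase("w32",[.6617,-.0143,.1664],180-15.06,1,-14.9,q5,290,300,80,[132,180,233,268])
phase("w33",[.6618,-.0146,.1716],180-16.1,1,-15.9,q5,290,300,85,[128,175,225,265])
phase("w34",[.6601,-.0146,.1691],180-16.1,1,-15.9,q5,290,312,95,[147,193,245,280])
E
python3 ph.py
```

```text
w15 slotlen 31.7 [50.0, -6.4, -36.6, -65.0]
w29 slotlen 31.7 [-38.5, -8.7, 20.7, 50.2]
w32 slotlen 31.6 [-35.3, -5.5, 25.5, 52.2]
w33 slotlen 31.6 [-41.3, -10.1, 19.3, 48.4]
w34 slotlen 31.6 [-35.0, -6.2, 24.5, 51.3]
```

```bash
python3 -m crank '{"dr":[[0,0,0],[0,0,0],[0,0,0],[0,0,0],[0,0,0],[0,0,0],[0,0,0],[0,0,0]],"travel":[[0,0,-0.04],[0.03,0,-0.08],[0.08,0,-0.1],[0.14,0,-0.1],[0.2,0,-0.1],[0.26,0,-0.1],[0.3,0,-0.1],[0.3,0,-0.1]],"hand":[0.045,0.045,0.045,0.045,0.045,0.045,0.045,0.045]}'
python3 - <<'E'
from h import *
t=eyes.camera("top");cv2.imwrite("pics/t40.png",t["color"][:,:,::-1]);o=bot.get_obs();print(o["ft_force"],o["clock"])
E
```

```text
clock: 50.38
eef_pos: [0.3696, 0.0689, 0.2703]
tool_rot: [0.139, 0.99, 0.0, 0.001]
ft_force: [0.8, 0.6, 0.2]
grip_width: 0.045
[ 0.9917216  -0.14300752  0.10752482] 50.425
```

View pics/t40.png

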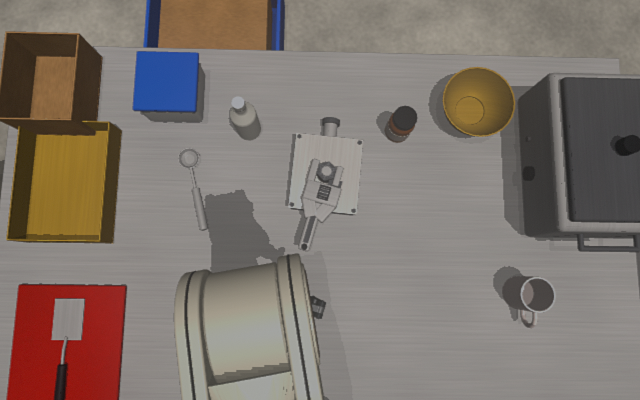

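The wrench sits on the bung (326,172) with its handle end at about (305,245). The ladle, squeeze bottle, spice jar and bowl are where they were, and the arm is clear.

```bash
python3 -c "
from workcell import job; print(job.job_done())"
```

```text
the job is handed in; nothing more can be done
None
```

I handed the job in at about 50 s. The bung has been turned to its stop, the wrench is resting on it with the jaws closed up, and the gripper is clear.

**What I did:** I carried the wrench by its handle and lowered it over the bung. I rolled the worm with shut fingers until it stalled, then swung the handle about 40° clockwise with the fingers straddling it. At the end the push went from a steady 5–6 N to 8–9 N while the handle almost stopped moving. I took that as the home stop. I then snugged the worm again until it stalled and backed away.

**Last checks:**
- **Bung angle:** measured at about -14.2°, against -13.8° expected when fully home, so it agrees within the error.
- **Worm:** its ribs are back where they were when first snug. The final strokes stalled at 14–15 N.
- **Other things:** the ladle, bottle, jar and bowl look unmoved in the top view. The strainer lid was hidden behind the arm in that view, but the arm never went near it.

**What did not go cleanly:**
- **Jaw gave slightly:** the final push at the stop was above the safe torque. The worm ribs showed the jaw had opened about 0.1 mm, which is why I snugged it again.
- **Wrench and bung disagree:** the wrench's measured angle is 1–2° ahead of the bung's, and the measured jaw opening was about 41 mm instead of 40. I put this down to image error, but a little remaining play is possible.
- **Worm strokes too hard:** some of the later ones pressed at 18–20 N, above the 9–15 N advised.
- **Wrist joint limit:** it reached about 3.14 rad, its stated limit (one reading was 3.141), partway through the swing. I turned the gripper half a turn and carried on.

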